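# Tip the coin tube out of the tall tin into the drawer

### The arm

A 6-joint arm with a two-finger parallel gripper is mounted at the origin on the work surface. World frame = base frame: x ahead of the robot, y to its left, z up, the work surface at z = 0. Lengths are in m, angles in rad, forces in N, time in s.
With the tool pointing down it reaches from about 0.35 to 0.85 m from the base axis. Payload 8.1 kg.
Tool frame: the origin (TCP) lies at the centre of the arm's flange, where the gripper is bolted on; the fingertips stand 173 mm ahead of it and the grasp point (between the pads) lies 155 mm ahead of it; z points along the fingers, y is the direction in which the jaws open and shut (so a half turn about z gives the same grasp; the last joint's range is limited). The gripper opens to 85 mm and grips with 20 to 120 N. Pads are 22 mm wide; open, the fingers measure 114 mm over their backs; the gripper's body (76 mm by 85 mm) begins 54 mm behind the grasp point. The pads swing forward as they close: fully open they stand 13 mm farther back than shut.
Start: joints at [-1.349, 0.13, 1.488, -0, 1.523, -0.085], TCP at [0.181, -0.572, 0.405] pointing down, gripper open.
Joint ranges: [-2.96, 2.96], [-0.89, 2.26], [0.02, 2.5], [-1.34, 4.48], [0, 2.73], [-2.66, 2.66]. Speed limits (rad/s): [2.39, 2.39, 2.79, 3.14, 3.14, 3.14].

### API

Orientations are given as a rotation vector (axis times angle).
In Python, from station import env gives the robot as it stands. The module is installed in compiled form; this text tells all that it offers.
- The arm moves only by the tool apply_moves, never from a script. Its argument "increments" is a list of rows, each an object of numbers: "hand": the closure in counts, from 0 (fully open) to 255 (shut); "dx", "dy", "dz": the shift along the tool's x, y, z in mm; "roll": the turn about the tool's z in rad. A call has exactly 10 rows; each row is the pose to reach, as a shift and turn from the pose commanded when the call began, along the tool's axes at that moment; what a row does not reach only later rows make up. A row lasts 1/10 s, in which the tool goes at most 50 mm and 8.59 degrees, less where a joint would pass 70% of its speed; a pose out of reach is approached as far as the arm can. A call with a gripper value outside its range is refused whole. The fingers move at their own pace and stop on an object; the grip force is fixed at half the most. Time passes only in rows, so rows that repeat a pose let the fingers close, or fill a call up. It gives the time, the measured TCP pose, the force and the opening at its end, in the units of the state.
- env.sense(): the state, without advancing time (a new reading comes with each control period).
- env.camera(name): name is "side" or "top"; returns the picture (420x560x3 uint8, blue, green, red); there is no depth.
- env.camera_model(name): a dict with "fov_y" (degrees; the focal length in pixels is half the picture's height over the tangent of half this angle, whatever the lens; pixels are square), "cx", "cy" (the principal point, pixels), "eye" and "orientation" of the camera in the world. Camera axes: x right, y up, looking along -z (the intrinsics and any distortion apply to the point x, -y, -z); pixel columns grow to the right and rows downward; lengths in m; the calibration is good to about 2 mm. A picture is of the moment at which its call begins. camera_model takes no time and is no camera call.
- env.finish_job(): hands the job in, once; it reports no verdict.
The state is a dict: "time_s": time; "joint_pos": joint angles; "joint_velocities": joint speeds; "effort": joint torques, N m; "position": TCP position; "tool_rot": TCP orientation; "force": force on the tool from outside, world axes, zero at the start; "ft_torque": the same for the moment, N m; "finger_gap": opening from 0.0 (shut) to 1.0 (fully open).
Only numpy, scipy, OpenCV 4.12 (cv2) and the standard library are available. Lean on these libraries where they do the work, as an engineer would, in place of code of your own. Each camera call takes 0.05 s, during which the arm holds its last target.

### The job

Take the tall square tin out of its leaning rack and tip it mouth-down close over the open drawer until the coin tube at its bottom slides out into the drawer, without dropping it from a height or onto the shelf. Put the empty tin back in the rack the way it stood, push the drawer fully shut and leave the other things where they are.

Things in the scene. Friction and masses are not known exactly. Their poses are not given: they have to be found in the camera images.
- tin: Loose square tin, 40 x 40 x 140 mm, 3 mm walls and bottom, bore 34 mm, bare metal with a red band; about 0.16 kg. Origin: centre of its closed bottom; +z along its length to the open mouth. Starts in the rack, bottom on the cradle floor, leaning 30 degrees from vertical towards the rack's +x, its y axis level. Its top 60 mm stand free; grip there across the sides facing the rack's +y and -y.
- tin_mouth (a point): Centre of the tin's open mouth, 140 mm from its bottom; moves with the tin. A tool pitched 45 degrees away along the lean when it grips, then 45 to 55 degrees the other way, brings the mouth 30 to 40 degrees below level.
- coins: Coin tube at the bottom of the tin: loose square bar of clear smooth plastic full of coins, blue cap, 26 x 26 x 46 mm, about 0.14 kg. Origin: centre of its bottom face; +z along its length towards the cap. It starts 90 mm below the mouth, too deep to grip. It slides once the mouth points some 10 to 17 degrees below level.
- coins_mid (a point): Centre of the coin tube.
- rack: Fixed wooden rack block, base 130 x 90 mm, 93 mm high; one open cradle leaning 30 degrees from vertical towards the rack's +x, inside 47 mm along the lean by 46 mm across (y). Up the tin from the cradle floor its walls reach: lower (+x, the tin rests on it) 75 mm, sides (8 mm thick) 50 mm, upper (-x) 30 mm. Origin: centre of the underside, z up.
- rack_seat (a point): Point on the cradle floor where the centre of the tin's bottom rests, 32 mm above the shelf; axes as the rack's (upright, not leaning).
- cab: Fixed low dark wooden cabinet, 240 mm deep (x), 220 mm wide (y), 95 mm high, front face towards its own -x (the robot's side), one drawer. Origin: centre of the underside.
- cab_drawer0 (a joint): Drawer opening in m: 0 fully shut, about 0.14 as it starts, slides out to the cabinet's -x; at most 0.165. It slides with about 1 N of friction and stays where it is left.
- drawer_floor (a point): Centre of the drawer's inner floor, moves with the drawer, axes as the cabinet's. The inside is 195 mm in x, 178 mm in y; the floor is 22 mm above the shelf, the side walls rise 51 mm above it, the front panel 60 mm. The cabinet covers the part that is not pulled out.
- drawer_front (a point): Middle of the top of the drawer's front panel, on its outer face, 118 mm towards the cabinet's -x from the inner floor's centre; the panel is 15 mm thick, 214 mm wide and 68 mm high.
- cab_drawer0_handle (a point): Middle of the drawer's brass bar handle: 11 mm thick bar, 110 mm long along y, 35 mm out from the front panel and 57 mm above the shelf; it may be pushed.
- bottle: Amber glass coin bottle, loose bystander, 64 mm diameter, 150 mm high, brass cap; origin at the centre of its underside. Leave it alone.
- magnifier: Brass magnifier lying flat, loose bystander, lens ring 76 mm diameter, 10 mm thick, dark wooden handle 75 mm to its own +x; origin under the lens centre. Leave it alone.
- weight_a: Black iron knobbed coin weight, loose bystander, 44 mm diameter, 47 mm high; origin at the centre of its underside. Leave it alone.
- weight_b: Smaller black iron knobbed coin weight, loose bystander, 35 mm diameter, 38 mm high; origin at the centre of its underside. Leave it alone.
Not all that is in view belongs to the job. Of the things that look like the tin, the middle-sized one is meant.

How it is judged:
On the way:
1. the coin tube lies in the drawer, out of the tin (x of coins_mid in the frame of drawer_floor between -0.098 and 0.098 m and y of coins_mid in the frame of drawer_floor between -0.09 and 0.09 m and z of coins_mid in the frame of drawer_floor between 0.003 and 0.035 m and distance between coins_mid and tin above 0.12 m and contact force between coins and tin below 0.01 N), for 0.2 s.
At the end, for the whole second after the job is handed in: The coin tube is at rest inside the drawer, the drawer is shut to within 6 mm, and the empty tin is at rest in the rack's cradle, mouth up, its bottom within 12 mm of where it began on the cradle floor and its lean within about 6 degrees of the first 30 (x of coins_mid in the frame of drawer_floor between -0.098 and 0.098 m and y of coins_mid in the frame of drawer_floor between -0.09 and 0.09 m and z of coins_mid in the frame of drawer_floor between 0.003 and 0.035 m and value of joint cab_drawer0 below 0.006 m and distance between tin and rack_seat below 0.012 m and angle between tin's own z axis and vertical between 0.42 and 0.63 rad and linear speed of each of tin, coins below 0.02 m/s); the robot touches nothing.
It fails at once if the coin tube touches the shelf (contact force between coins and table above 0.2 N).
It fails at once if the coin tube is dropped or flung (moves faster than 1.8 m/s) (linear speed of coins above 1.8 m/s).
It fails at once if the bottle, the magnifier or a weight is moved more than 20 mm or knocked over (distance of any of bottle, magnifier, weight_a, weight_b from where it was at the start of the episode above 0.02 m or angle between any of bottle, magnifier, weight_a, weight_b's own z axis and vertical above 0.4 rad).
It also fails if it takes over 59 s, if anything falls off the work surface, if the arm or the gripper's body presses on something with over 40 N, if the wrist force passes 120 N, or if a joint passes its speed limit or range.

## Working session

There is one attempt and no reset: what is moved stays moved. The work goes in short steps, Python scripts to look and compute and a tool call to move; the robot and the scene stay as the last step left them, time stands still between calls to the robot, and variables do not carry over. Pictures are saved under pics/ and viewed, and the job is handed in when it is done.

Besides the shell and the picture viewer there is one more tool, called after ">>>" as a command line: name --argument value ..., lists and objects as JSON in quotes. apply_moves: Moves the arm, as the interface text tells. Its arguments: {"type":"object","properties":{"increments":{"type":"array","items":{"type":"object","properties":{"hand":{"type":"number"},"dx":{"type":"number"},"dy":{"type":"number"},"dz":{"type":"number"},"roll":{"type":"number"}}}}},"required":["increments"]}

```bash
mkdir -p pics; ls; python3 - <<'E'
from station import env
import cv2
s=env.sense();print(s)
for n in("side","top"):
    print(n,env.camera_model(n)); cv2.imwrite(f"pics/{n}0.png",env.camera(n))
E
```

```text
pics
{'time_s': 0.0, 'joint_pos': array([-1.34941649e+00,  1.31192910e-01,  1.48927845e+00,  3.04263239e-06,
        1.52298849e+00, -8.53922721e-02]), 'joint_velocities': array([-0.00098415, -0.00060954, -0.00016465,  0.00075125,  0.00012999,
       -0.00135104]), 'effort': array([ 8.17816835e-04, -5.69401288e+01, -5.00549877e+01, -2.55019977e-04,
        1.50537933e-02,  3.18069078e-05]), 'position': array([ 0.18116654, -0.5717595 ,  0.40362562]), 'tool_rot': array([-3.10286730e+00, -4.79704294e-01,  1.94393724e-04]), 'force': array([-0.98256492, -0.67291246,  0.3346212 ]), 'ft_torque': array([-0.00543477,  0.02366729,  0.0458826 ]), 'finger_gap': 1.002443635641276}
side {'fov_y': 44.65225623727005, 'cx': 282.72478910045066, 'cy': 200.58926458845266, 'eye': array([0.49210696, 0.8549736 , 0.70179148]), 'orientation': array([ 0.05955709, -1.51944843, -2.70609026])}
top {'fov_y': 42.184653824014255, 'cx': 269.787239535382, 'cy': 206.57461462077717, 'eye': array([ 0.31450455, -0.10061407,  1.63936881]), 'orientation': array([ 0.10930365, -0.11496942, -1.54893909])}
```

View pics/side0.png

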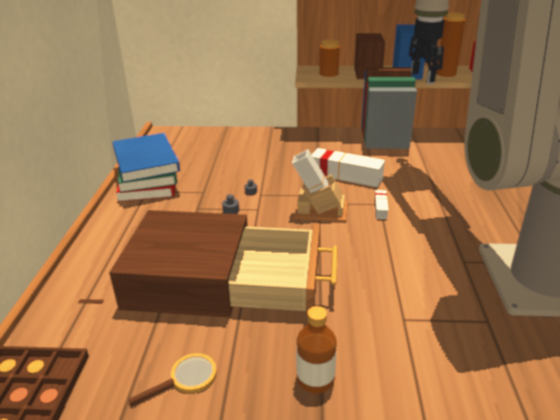

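View pics/top0.png

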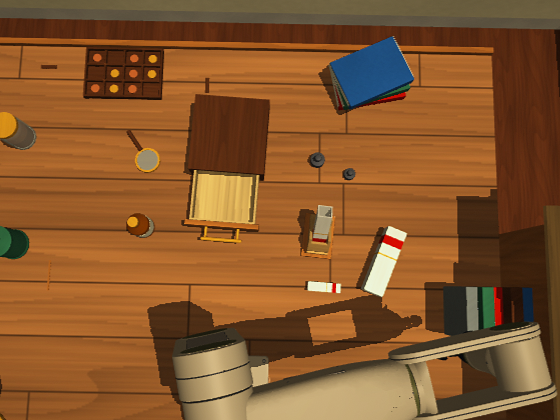

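```bash
cat > h.py <<'E'
import numpy as np, cv2
from scipy.spatial.transform import Rotation as R
from station import env
def cam(n):
    m=env.camera_model(n); f=210/np.tan(np.radians(m["fov_y"]/2)); return m,f,R.from_rotvec(m["orientation"]).as_matrix()
def ray(n,u,v):
    m,f,M=cam(n); d=M@np.array([(u-m["cx"])/f,-(v-m["cy"])/f,-1]); return m["eye"],d/np.linalg.norm(d)
def onz(n,u,v,z):
    e,d=ray(n,u,v); return e+d*(z-e[2])/d[2]
def tri(u1,v1,u2,v2): # side, top
    e1,d1=ray("side",u1,v1); e2,d2=ray("top",u2,v2)
    A=np.stack([d1,-d2],1); t=np.linalg.lstsq(A,e2-e1,rcond=None)[0]
    p,q=e1+t[0]*d1,e2+t[1]*d2; return (p+q)/2,np.linalg.norm(p-q)
def proj(n,p):
    m,f,M=cam(n); c=M.T@(np.asarray(p)-m["eye"]); return np.array([m["cx"]+f*c[0]/-c[2], m["cy"]-f*c[1]/-c[2]])
def snap(n,fn,box=None,k=4):
    im=env.camera(n)
    if box: x0,y0,x1,y1=box; im=cv2.resize(im[y0:y1,x0:x1],None,fx=k,fy=k,interpolation=cv2.INTER_CUBIC)
    cv2.imwrite("pics/"+fn,im)
def st():
    s=env.sense(); M=R.from_rotvec(s["tool_rot"]).as_matrix()
    print("t",round(s["time_s"],2),"q",s["joint_pos"].round(3),"p",s["position"].round(4),"\nM",M.round(3).tolist(),"F",s["force"].round(1),"gap",round(s["finger_gap"],3), "grasp",(s["position"]+M[:,2]*.155).round(4)); return s,M
E
python3 - <<'E'
from h import *
im=cv2.imread("pics/side0.png"); cv2.imwrite("pics/side0c.png",cv2.resize(im[130:240,260:400],None,fx=5,fy=5,interpolation=2))
im=cv2.imread("pics/top0.png"); cv2.imwrite("pics/top0c.png",cv2.resize(im[190:310,280:420],None,fx=5,fy=5,interpolation=2))
im=cv2.imread("pics/top0.png"); cv2.imwrite("pics/top0d.png",cv2.resize(im[85:250,170:290],None,fx=3.6,fy=3.6,interpolation=2))
st()
E
```

```text
t 0.1 q [-1.349  0.131  1.489  0.     1.523 -0.085] p [ 0.1812 -0.5718  0.4037] 
M [[0.953, 0.302, -0.0], [0.302, -0.953, 0.002], [0.0, -0.002, -1.0]] F [-0.4  0.   0.2] gap 1.0 grasp [ 0.1811 -0.5715  0.2487]
```

View pics/side0c.png

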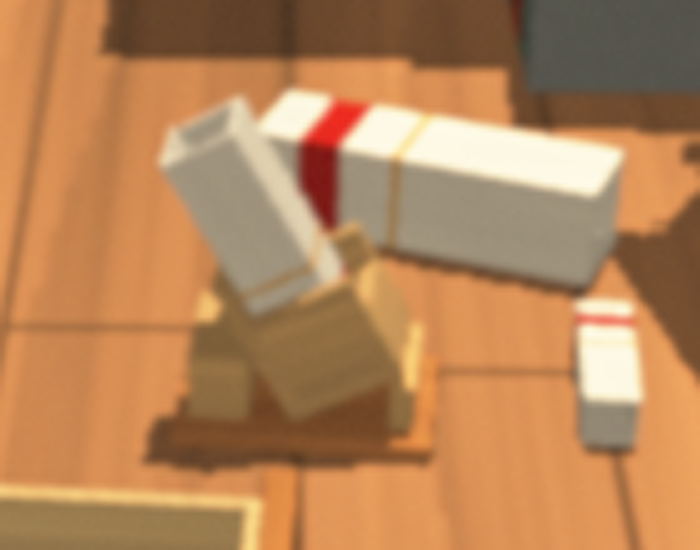

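View pics/top0c.png

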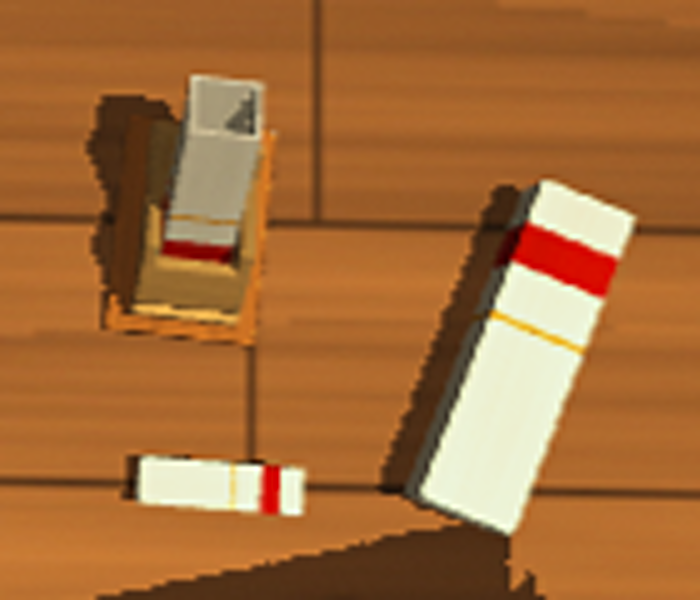

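View pics/top0d.png

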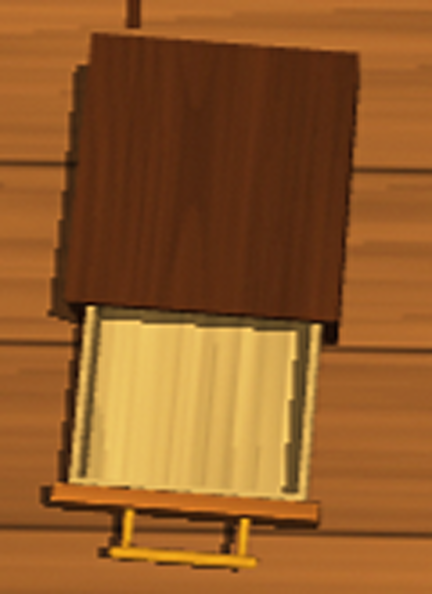

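```bash
python3 - <<'E'
from h import *
print("mouth tri",tri(301,156,325.3,211.4))
T=lambda x,y:(280+x/5,190+y/5)
p=tri(301,156,325.3,211.4)[0]
for c in [(190,75),(265,83),(262,138),(190,132)]:
    print(onz("top",*T(*c),.15).round(4))
# rack base front edge at z~.012
a=onz("top",*T(105,325),.012);b=onz("top",*T(255,342),.012);print("base front",a,b,np.hypot(*(a-b)[:2]),np.degrees(np.arctan2(*(a-b)[:2][::-1])))
c=onz("top",*T(275,132),.012);print("base back right",c)
D=lambda x,y:(170+x/3.6,85+y/3.6)
for c in [(92,33),(358,53),(338,322),(66,302)]: print("cab",onz("top",*D(*c),.095).round(4))
for c in [(45,487),(318,510),(318,524),(43,503)]: print("front",onz("top",*D(*c),.082).round(4))
for c in [(105,553),(256,564)]: print("handle",onz("top",*D(*c),.057).round(4))
print("bottle cap",tri(317,314,133,222))
for c in [(146,159),(317,160),(348,174)]: print(onz("top",*c,.0 if c[0]<200 else .04).round(3))
E
```

```text
mouth tri (array([ 0.51608627, -0.25731985,  0.1504597 ]), np.float64(0.00515023069932533))
[ 0.5362 -0.2373  0.15  ]
[ 0.5326 -0.2788  0.15  ]
[ 0.5019 -0.2772  0.15  ]
[ 0.5044 -0.2375  0.15  ]
base front [ 0.40504036 -0.20010987  0.012     ] [ 0.39662014 -0.28964833  0.012     ] 0.08993350995253763 84.62768956251767
base back right [ 0.52302593 -0.3013843   0.012     ]
cab [0.8681 0.1212 0.095 ]
cab [ 0.8555 -0.0972  0.095 ]
cab [ 0.6307 -0.0853  0.095 ]
cab [0.6427 0.1335 0.095 ]
front [0.4944 0.1462 0.082 ]
front [ 0.4801 -0.0723  0.082 ]
front [ 0.4689 -0.0726  0.082 ]
front [0.4815 0.1473 0.082 ]
handle [0.4445 0.0995 0.057 ]
handle [ 0.4379 -0.0227  0.057 ]
bottle cap (array([0.47882324, 0.27290931, 0.14345582]), np.float64(0.002073098153454148))
[0.691 0.279 0.   ]
[ 0.689 -0.244  0.04 ]
[ 0.648 -0.337  0.04 ]
```

Rack yaw is about -5.4°, with the seat near (0.448, -0.251). Three objects look like the tin: the one in the rack (top 322,222 / side 310,172), a large one lying down (top 386,262) and a small one lying down (top 323,287). The one in the rack is middle-sized and in the cradle, so it is the one meant, and the crops confirm it. I'll move towards the front and test how the tool behaves at the edge of its reach, because no pitch command exists.

>>> apply_moves --increments '[{"dx":42,"dy":-27,"dz":-10,"roll":0.06},{"dx":84,"dy":-54,"dz":-20,"roll":0.12},{"dx":126,"dy":-82,"dz":-30,"roll":0.18},{"dx":168,"dy":-110,"dz":-40,"roll":0.24},{"dx":210,"dy":-138,"dz":-50,"roll":0.3},{"dx":252,"dy":-166,"dz":-50,"roll":0.36},{"dx":294,"dy":-194,"dz":-50,"roll":0.4},{"dx":336,"dy":-222,"dz":-50,"roll":0.4},{"dx":378,"dy":-250,"dz":-50,"roll":0.4},{"dx":420,"dy":-278,"dz":-50,"roll":0.4}]'

```text
schema error: expected keys hand, dx, dy, dz, roll
```

```bash
python3 -c "
from h import *
st()"
```

```text
t 0.1 q [-1.349  0.131  1.489  0.     1.523 -0.085] p [ 0.1812 -0.5718  0.4037] 
M [[0.953, 0.302, -0.0], [0.302, -0.953, 0.002], [0.0, -0.002, -1.0]] F [-0.4  0.   0.2] gap 1.0 grasp [ 0.1811 -0.5715  0.2487]
```

>>> apply_moves --increments '[{"dx":42,"dy":-27,"dz":-10,"roll":0.06,"hand":0},{"dx":84,"dy":-54,"dz":-20,"roll":0.12,"hand":0},{"dx":126,"dy":-82,"dz":-30,"roll":0.18,"hand":0},{"dx":168,"dy":-110,"dz":-40,"roll":0.24,"hand":0},{"dx":210,"dy":-138,"dz":-50,"roll":0.3,"hand":0},{"dx":252,"dy":-166,"dz":-50,"roll":0.36,"hand":0},{"dx":294,"dy":-194,"dz":-50,"roll":0.4,"hand":0},{"dx":336,"dy":-222,"dz":-50,"roll":0.4,"hand":0},{"dx":378,"dy":-250,"dz":-50,"roll":0.4,"hand":0},{"dx":420,"dy":-278,"dz":-50,"roll":0.4,"hand":0}]'

```text
time_s: 1.1
position: [0.4931, -0.1848, 0.4544]
tool_rot: [-3.138, 0.147, 0.0]
force: [1.3, -1.2, 0.1]
finger_gap: 0.999
```

```bash
python3 -c "
from h import *
st()"
```

```text
t 1.1 q [-0.456 -0.085  1.617 -0.     1.61   1.208] p [ 0.4931 -0.1848  0.4544] 
M [[0.996, -0.093, -0.0], [-0.093, -0.996, 0.0], [-0.0, -0.0, -1.0]] F [ 1.3 -1.2  0.1] gap 0.999 grasp [ 0.4931 -0.1848  0.2994]
```

>>> apply_moves --increments '[{"dx":45,"dy":-20,"dz":0,"roll":0,"hand":0},{"dx":90,"dy":-40,"dz":0,"roll":0,"hand":0},{"dx":135,"dy":-60,"dz":0,"roll":0,"hand":0},{"dx":180,"dy":-80,"dz":0,"roll":0,"hand":0},{"dx":225,"dy":-100,"dz":0,"roll":0,"hand":0},{"dx":270,"dy":-120,"dz":0,"roll":0,"hand":0},{"dx":315,"dy":-136,"dz":0,"roll":0,"hand":0},{"dx":362,"dy":-136,"dz":0,"roll":0,"hand":0},{"dx":410,"dy":-136,"dz":0,"roll":0,"hand":0},{"dx":460,"dy":-136,"dz":0,"roll":0,"hand":0}]'

```text
time_s: 2.1
position: [0.8707, -0.0862, 0.4432]
tool_rot: [3.136, -0.146, 0.044]
force: [68.5, -9.4, 37.1]
finger_gap: 0.998
```

```bash
python3 -c "
from h import *
st()"
```

```text
t 2.1 q [-0.158  1.142  0.022  0.002  1.95   1.507] p [ 0.8707 -0.0862  0.4432] 
M [[0.995, -0.093, 0.028], [-0.093, -0.996, -0.003], [0.028, 0.0, -1.0]] F [68.5 -9.4 37.1] gap 0.998 grasp [ 0.875  -0.0866  0.2882]
```

>>> apply_moves --increments '[{"dx":50,"dy":0,"dz":0,"roll":0,"hand":0},{"dx":100,"dy":0,"dz":0,"roll":0,"hand":0},{"dx":150,"dy":0,"dz":0,"roll":0,"hand":0},{"dx":200,"dy":0,"dz":0,"roll":0,"hand":0},{"dx":250,"dy":0,"dz":0,"roll":0,"hand":0},{"dx":300,"dy":0,"dz":0,"roll":0,"hand":0},{"dx":300,"dy":0,"dz":0,"roll":0,"hand":0},{"dx":300,"dy":0,"dz":0,"roll":0,"hand":0},{"dx":300,"dy":0,"dz":0,"roll":0,"hand":0},{"dx":300,"dy":0,"dz":0,"roll":0,"hand":0}]'

```text
time_s: 3.1
position: [0.8961, -0.0879, 0.391]
tool_rot: [3.133, -0.146, 0.111]
force: [-0.5, -0.2, 0.2]
finger_gap: 1.0
```

```bash
python3 -c "
from h import *
st()"
```

```text
t 3.1 q [-0.155  1.201  0.023  0.004  1.848  1.51 ] p [ 0.8961 -0.0879  0.391 ] 
M [[0.993, -0.093, 0.07], [-0.093, -0.996, -0.007], [0.071, 0.0, -0.998]] F [-0.5 -0.2  0.2] gap 1.0 grasp [ 0.907  -0.089   0.2364]
```

>>> apply_moves --increments '[{"dx":50,"dy":0,"dz":0,"roll":0,"hand":0},{"dx":100,"dy":0,"dz":0,"roll":0,"hand":0},{"dx":150,"dy":0,"dz":0,"roll":0,"hand":0},{"dx":200,"dy":0,"dz":0,"roll":0,"hand":0},{"dx":250,"dy":0,"dz":0,"roll":0,"hand":0},{"dx":300,"dy":0,"dz":0,"roll":0,"hand":0},{"dx":350,"dy":0,"dz":0,"roll":0,"hand":0},{"dx":400,"dy":0,"dz":0,"roll":0,"hand":0},{"dx":450,"dy":0,"dz":0,"roll":0,"hand":0},{"dx":500,"dy":0,"dz":0,"roll":0,"hand":0}]'

```text
time_s: 4.1
position: [0.9156, -0.0887, 0.3485]
tool_rot: [3.128, -0.146, 0.174]
force: [0.3, 0.2, 0.7]
finger_gap: 1.001
```

```bash
python3 -c "
from h import *
st()"
```

```text
t 4.1 q [-0.154  1.249  0.023  0.006  1.758  1.512] p [ 0.9156 -0.0887  0.3485] 
M [[0.99, -0.093, 0.11], [-0.092, -0.996, -0.011], [0.111, 0.0, -0.994]] F [0.3 0.2 0.7] gap 1.001 grasp [ 0.9327 -0.0904  0.1945]
```

```bash
cat > kin.py <<'E'
import numpy as np
D=[([-1.349,.1312,1.4893,0,1.523],[.18117,-.57176,.40363]),([-.456,-.085,1.617,0,1.61],[.4931,-.1848,.4544]),([-.158,1.142,.022,.002,1.95],[.8707,-.0862,.4432]),([-.155,1.201,.023,.004,1.848],[.8961,-.0879,.391]),([-.154,1.249,.023,.006,1.758],[.9156,-.0887,.3485])]
A=[];b=[]
for q,p in D:
    a=q[1];c=a+q[2];e=c+q[4]; s,k=np.sin,np.cos
    A+=[[1,0,s(a),s(c),k(c),s(e)],[0,1,k(a),k(c),-s(c),k(e)]]; b+=[np.hypot(*p[:2]),p[2]]
x,res,rk,sv=np.linalg.lstsq(np.array(A),np.array(b),rcond=None)
if __name__=="__main__": print("a1 h L2 L3 e d6",x.round(4),rk,sv.round(3),(A@x-b).round(4))
E
python3 kin.py
```

```text
a1 h L2 L3 e d6 [0.0016 0.3136 0.3689 0.5542 0.0603 0.1881] 6 [4.151 3.344 1.22  0.292 0.112 0.036] [ 0.0002 -0.0001 -0.0003 -0.      0.0001 -0.0003 -0.0001 -0.     -0.
  0.0004]
```

```bash
python3 -c "
from h import *
s,M=st();print(s['joint_velocities'].round(4))"
```

```text
t 4.1 q [-0.154  1.249  0.023  0.006  1.758  1.512] p [ 0.9156 -0.0887  0.3485] 
M [[0.99, -0.093, 0.11], [-0.092, -0.996, -0.011], [0.111, 0.0, -0.994]] F [0.3 0.2 0.7] gap 1.001 grasp [ 0.9327 -0.0904  0.1945]
[ 0.0017  0.0371 -0.0001 -0.     -0.0374  0.0006]
```

>>> apply_moves --increments '[{"dx":0,"dy":0,"dz":-50,"roll":0,"hand":0},{"dx":0,"dy":0,"dz":-80,"roll":0,"hand":0},{"dx":-40,"dy":0,"dz":-80,"roll":0,"hand":0},{"dx":-60,"dy":0,"dz":-80,"roll":0,"hand":0},{"dx":-60,"dy":0,"dz":-80,"roll":0,"hand":0},{"dx":-60,"dy":0,"dz":-80,"roll":0,"hand":0},{"dx":-60,"dy":0,"dz":-80,"roll":0,"hand":0},{"dx":-60,"dy":0,"dz":-80,"roll":0,"hand":0},{"dx":-60,"dy":0,"dz":-80,"roll":0,"hand":0},{"dx":-60,"dy":0,"dz":-80,"roll":0,"hand":0}]'

```text
time_s: 5.1
position: [0.848, -0.0824, 0.4219]
tool_rot: [3.127, -0.146, 0.176]
force: [-0.1, -0.0, -0.5]
finger_gap: 1.003
```

```bash
python3 -c "
from h import *
s,M=st();print(s['joint_velocities'].round(4))"
```

```text
t 5.1 q [-0.159  0.837  0.539  0.007  1.654  1.506] p [ 0.848  -0.0824  0.4219] 
M [[0.989, -0.093, 0.112], [-0.092, -0.996, -0.011], [0.112, 0.001, -0.994]] F [-0.1 -0.  -0.5] gap 1.003 grasp [ 0.8653 -0.0841  0.2679]
[-0.0012 -0.0049  0.015  -0.0001 -0.0019  0.0009]
```

```bash
cat > sim.py <<'E'
import numpy as np
from scipy.optimize import least_squares
from scipy.spatial.transform import Rotation as R
from kin import x
a1,h,L2,L3,e,d6=x
lo=np.array([-2.96,-.89,.02,-1.34,0,-2.66]);hi=np.array([2.96,2.26,2.5,4.48,2.73,2.66])
def fk(q):
    Z=lambda t:R.from_euler('z',t).as_matrix();Y=lambda t:R.from_euler('y',t).as_matrix()
    B=Z(q[0]);A=B@Y(q[1]);F=A@Y(q[2]);T=F@Z(q[3])@Y(q[4])@Z(q[5]+np.pi/2)
    p=B@[a1,0,h]+A@[0,0,L2]+F@[e,0,L3]+T@[0,0,d6]
    return p,T
WR=.19**.5
def ik(q,p,T,wr=WR):
    def f(q):
        a,b=fk(q); return np.r_[a-p,wr*R.from_matrix(T@b.T).as_rotvec()]
    return least_squares(f,np.clip(q,lo+1e-6,hi-1e-6),bounds=(lo,hi)).x
def call(q,rows,wr=WR,verb=0):
    # rows list of (dx,dy,dz,roll); commanded=achieved
    p0,T0=fk(q)
    for r in rows:
        p,T=fk(q); pt=p0+T0@np.array(r[:3])*1e-3; Tt=T0@R.from_euler('z',r[3]).as_matrix()
        d=pt-p; n=np.linalg.norm(d); d*=min(1,.05/max(n,1e-9))
        w=R.from_matrix(Tt@T.T).as_rotvec(); n=np.linalg.norm(w); w*=min(1,.15/max(n,1e-9))
        q2=ik(q,p+d,R.from_rotvec(w).as_matrix()@T,wr)
        dq=q2-q; vm=.07*np.array([2.39,2.39,2.79,3.14,3.14,3.14]); s=min(1,(vm/np.maximum(abs(dq),1e-9)).min()); q=q+dq*s
        if verb: print("   ",q.round(3),fk(q)[1][:,2].round(3))
    return q
E
python3 - <<'E'
from sim import *
for q in ([-.154,1.249,.023,.006,1.758,1.512],[-.159,.837,.539,.007,1.654,1.506]):
    p,T=fk(q);print(p.round(4),T.round(3).tolist())
q=np.array([-.155,1.201,.023,.004,1.848,1.51])
for wr in(.3,.436,.6): print(wr,call(q,[(50*i,0,0,0) for i in range(1,11)],wr).round(3))
# roll-limit test from current pose
q=np.array([-.159,.837,.539,.007,1.654,1.506])
for sg in(1,-1):
  for k in range(3):
    q=call(q,[(0,0,0,sg*.15*i) for i in range(1,11)],verb=0); p,T=fk(q); print(sg,k,q.round(3),p.round(3),"toolz",T[:,2].round(3))
  q=np.array([-.159,.837,.539,.007,1.654,1.506])
E
```

```text
[ 0.9092 -0.14    0.3489] [[0.989, -0.094, 0.111], [-0.093, -0.996, -0.011], [0.112, 0.001, -0.994]]
[ 0.8413 -0.1336  0.4219] [[0.989, -0.093, 0.111], [-0.092, -0.996, -0.011], [0.112, 0.0, -0.994]]
0.3 [-0.139  1.256  0.02   0.003  1.692  1.525]
0.436 [-0.139  1.256  0.02   0.003  1.747  1.525]
0.6 [-0.139  1.256  0.02   0.003  1.77   1.525]
1 0 [-0.205  0.816  0.575  0.045  1.633  2.66 ] [ 0.832 -0.165  0.42 ] toolz [ 0.124  0.02  -0.992]
1 1 [-0.29   0.694  0.79   0.262  1.442  2.66 ] [ 0.814 -0.192  0.408] toolz [ 0.276  0.186 -0.943]
1 2 [-0.389  0.558  1.089  0.67   1.151  2.66 ] [ 0.791 -0.209  0.384] toolz [ 0.541  0.391 -0.745]
-1 0 [-0.159  0.837  0.539  0.007  1.654  0.006] [ 0.841 -0.134  0.422] toolz [ 0.111 -0.011 -0.994]
-1 1 [-0.159  0.837  0.539  0.007  1.654 -1.494] [ 0.841 -0.134  0.422] toolz [ 0.111 -0.011 -0.994]
-1 2 [-0.113  0.821  0.566 -0.029  1.638 -2.66 ] [ 0.843 -0.101  0.42 ] toolz [ 0.112 -0.042 -0.993]
```

```bash
cat > kin.py <<'E'
import numpy as np
D=[([-1.34941649,.13119291,1.48927845,0,1.52298849],[.18116654,-.5717595,.40362562]),([-.456,-.085,1.617,0,1.61],[.4931,-.1848,.4544]),([-.155,1.201,.023,.004,1.848],[.8961,-.0879,.391]),([-.154,1.249,.023,.006,1.758],[.9156,-.0887,.3485]),([-.159,.837,.539,.007,1.654],[.848,-.0824,.4219])]
off=np.mean([-p[0]*np.sin(q[0])+p[1]*np.cos(q[0]) for q,p in D])
A=[];b=[]
for q,p in D:
    a=q[1];c=a+q[2];e=c+q[4]; s,k=np.sin,np.cos
    A+=[[1,0,s(a),s(c),k(c),s(e)],[0,1,k(a),k(c),-s(c),k(e)]]; b+=[p[0]*np.cos(q[0])+p[1]*np.sin(q[0]),p[2]]
A=np.array(A);b=np.array(b)
x,res,rk,sv=np.linalg.lstsq(A,b,rcond=None)
if __name__=="__main__":
    print(off,"a1 h L2 L3 e d6",x.round(4),rk,(A@x-b).round(4))
    for cols in([1,2,3,5],[0,1,2,3,5],[1,2,3,4,5]):
        y=np.linalg.lstsq(A[:,cols],b,rcond=None)[0]; print(cols,y.round(4),(A[:,cols]@y-b).round(4))
E
python3 kin.py
```

```text
0.05192363293552997 a1 h L2 L3 e d6 [-0.0006  0.3159  0.3693  0.554   0.0617  0.1893] 6 [ 0.0001 -0.     -0.0001  0.     -0.     -0.0002  0.0001  0.0002 -0.0001
 -0.0001]
[1, 2, 3, 5] [0.3716 0.3726 0.5551 0.3078] [ 0.005   0.0019 -0.0012  0.0021 -0.008  -0.0032 -0.0001 -0.0016  0.0053
  0.0007]
[0, 1, 2, 3, 5] [-0.0436  0.2522  0.3882  0.5972  0.2054] [ 0.0057 -0.0017 -0.004   0.0023 -0.0047 -0.0005 -0.0001 -0.0019  0.0031
  0.0017]
[1, 2, 3, 4, 5] [0.3173 0.3691 0.5535 0.0619 0.1902] [ 0.0001  0.     -0.      0.     -0.     -0.0002  0.0001  0.0002 -0.0001
 -0.0001]
```

```bash
sed -i 's/^from kin import x/from kin import x,off/; s/B@\[a1,0,h\]/B@[a1,off,h]/' sim.py
cat > plan.py <<'E'
from sim import *
yaw=np.radians(-5.4); rx=np.array([np.cos(yaw),np.sin(yaw),0]); ry=np.array([-rx[1],rx[0],0]); Zv=np.array([0,0,1.])
seat=np.array([.4485,-.251,.032])
def Ttool(th,flip=0,dirx=rx):
    z=np.sin(th)*dirx-np.cos(th)*Zv; y=-ry if not flip else ry; xx=np.cross(y,z); return np.stack([xx,y,z],1)
E
python3 - <<'E'
from plan import *
q=np.array([-.159,.837,.539,.007,1.654,1.506]);p,T=fk(q);print(p.round(4))
for d in(30,40,45,50):
    th=np.radians(d)
    for flip in(0,1):
        T=Ttool(th,flip); g=seat+.112*(.5*rx+.866*Zv); 
        best=None
        for q0 in ([-.4,0,1.8,0,1.3,1.2-3.14*flip],[-.4,-.3,2.2,0.3,1.,1.2-3.14*flip],[-.4,-.3,2.2,3.1,1.,-1.2+3.14*flip]):
            q=ik(np.array(q0),g-.155*T[:,2],T); p,TT=fk(q); er=np.linalg.norm(p-(g-.155*T[:,2])),np.linalg.norm(TT-T)
            print(d,flip,q.round(2),np.round(er,3))
    # tipping: flip at drawer: mouth over drawer
E
```

```text
[ 0.848  -0.082   0.4218]
30 0 [-0.75 -0.25  2.17  0.42  0.84  0.69] [0. 0.]
30 0 [-0.75 -0.25  2.17  0.42  0.84  0.69] [0. 0.]
30 0 [-0.75 -0.25  2.17  0.42  0.84  0.69] [0. 0.]
30 1 [-0.75 -0.25  2.17  0.42  0.84 -2.45] [0. 0.]
30 1 [-0.75 -0.25  2.17  0.42  0.84 -2.45] [0. 0.]
30 1 [-0.83 -0.    2.34  1.43  0.44  2.66] [0.132 0.481]
40 0 [-0.83 -0.33  2.3   0.69  0.74  0.41] [0. 0.]
40 0 [-0.83 -0.33  2.3   0.69  0.74  0.41] [0. 0.]
40 0 [-0.83 -0.33  2.3   0.69  0.74  0.41] [0. 0.]
40 1 [-0.81 -0.35  2.3   0.65  0.74 -2.66] [0.007 0.029]
40 1 [-0.81 -0.35  2.3   0.65  0.74 -2.66] [0.007 0.029]
40 1 [-0.89 -0.08  2.38  1.44  0.55  2.66] [0.095 0.327]
45 0 [-0.88 -0.36  2.36  0.86  0.72  0.24] [0. 0.]
45 0 [-0.88 -0.36  2.36  0.86  0.72  0.24] [0. 0.]
45 0 [-0.88 -0.36  2.36  0.86  0.72  0.24] [0. 0.]
45 1 [-0.8  -0.41  2.36  0.69  0.7  -2.66] [0.025 0.094]
45 1 [-0.8  -0.41  2.36  0.69  0.7  -2.66] [0.025 0.094]
45 1 [-0.92 -0.12  2.4   1.45  0.61  2.66] [0.076 0.252]
50 0 [-0.92 -0.36  2.42  1.04  0.71  0.05] [0. 0.]
50 0 [-0.92 -0.36  2.42  1.04  0.71  0.05] [0. 0.]
50 0 [-0.92 -0.36  2.42  1.04  0.71  0.05] [0. 0.]
50 1 [-0.79 -0.5   2.43  0.74  0.65 -2.66] [0.043 0.153]
50 1 [-0.79 -0.5   2.43  0.74  0.65 -2.66] [0.043 0.153]
50 1 [-0.95 -0.16  2.43  1.47  0.66  2.66] [0.056 0.179]
```

```bash
python3 - <<'E'
from plan import *
q0=np.array([-.159,.837,.539,.007,1.654,1.506]);p0,T0=fk(q0)
for az in(-30,-45,-60):
  for r in (.55,.7):
    t=np.array([r*np.cos(np.radians(az)),r*np.sin(np.radians(az)),.45])
    q=q0
    for s in np.linspace(.1,1,10): q=ik(q,p0+(t-p0)*s,T0)
    print(az,r,q.round(2))
    for k in range(5):
        q=call(q,[(0,0,0,min(.15*i,1.5)) for i in range(1,11)]); p,T=fk(q); z=T[:,2]
        print("  ",q.round(2),p.round(3),"tilt",np.degrees(np.arccos(-z[2])).round(1),"az",np.degrees(np.arctan2(z[1],z[0])).round(1))
E
```

```text
-30 0.55 [-0.64 -0.07  1.62  0.06  1.5   1.02]
   [-0.64 -0.07  1.62  0.06  1.5   2.52] [ 0.476 -0.275  0.45 ] tilt 6.4 az -5.5
   [-0.83 -0.14  1.73  0.37  1.41  2.66] [ 0.444 -0.307  0.434] tilt 22.6 az 21.3
   [-1.01 -0.18  1.89  0.77  1.32  2.66] [ 0.418 -0.33   0.402] tilt 43.7 az 19.8
   [-1.13 -0.14  2.06  1.22  1.25  2.66] [ 0.407 -0.343  0.356] tilt 65.7 az 13.7
   [-1.12 -0.01  2.2   1.76  1.2   2.66] [ 0.415 -0.339  0.3  ] tilt 86.2 az 2.6
-30 0.7 [-0.61  0.34  1.17  0.06  1.54  1.05]
   [-0.61  0.34  1.17  0.06  1.54  2.55] [ 0.606 -0.35   0.45 ] tilt 6.4 az -5.5
   [-0.74  0.26  1.31  0.33  1.4   2.66] [ 0.578 -0.375  0.436] tilt 21.2 az 20.0
   [-0.87  0.18  1.53  0.75  1.21  2.66] [ 0.554 -0.389  0.408] tilt 43.5 az 18.3
   [-0.94  0.15  1.76  1.32  1.03  2.66] [ 0.543 -0.39   0.37 ] tilt 68.0 az 9.3
   [-0.87  0.16  1.95  2.07  0.85  2.66] [ 0.551 -0.376  0.335] tilt 88.1 az -8.2
-45 0.55 [-0.91 -0.06  1.61  0.08  1.52  0.76]
   [-0.91 -0.06  1.61  0.08  1.52  2.26] [ 0.389 -0.389  0.45 ] tilt 6.4 az -5.5
   [-1.07 -0.12  1.7   0.32  1.46  2.66] [ 0.349 -0.413  0.436]
[... 929 characters left out ...]
[-1.51 -0.14  1.8   0.59  1.42  2.66] [ 0.189 -0.496  0.412] tilt 33.7 az -3.9
   [-1.66 -0.14  1.96  0.96  1.35  2.66] [ 0.161 -0.499  0.373] tilt 53.7 az -10.0
   [-1.73 -0.06  2.11  1.39  1.31  2.66] [ 0.152 -0.5    0.32 ] tilt 74.0 az -18.1
-60 0.7 [-1.15  0.36  1.14  0.1   1.58  0.52]
   [-1.15  0.36  1.14  0.1   1.58  2.02] [ 0.35  -0.606  0.45 ] tilt 6.4 az -5.5
   [-1.24  0.31  1.23  0.24  1.52  2.66] [ 0.312 -0.615  0.439] tilt 14.3 az 0.4
   [-1.37  0.23  1.41  0.56  1.36  2.66] [ 0.278 -0.617  0.416] tilt 32.6 az -5.1
   [-1.48  0.17  1.64  1.01  1.18  2.66] [ 0.257 -0.613  0.382] tilt 55.2 az -13.0
   [-1.5   0.17  1.86  1.61  1.01  2.66] [ 0.257 -0.606  0.342] tilt 78.1 az -25.9
```

The tilt persists, because the commanded pose is the achieved one. My fitted kinematics predict that rolling against the last joint's limit tilts the tool in useful steps. I'll move to the side for that.

>>> apply_moves --increments '[{"dx":-20,"dy":17,"dz":-5,"roll":0.08,"hand":0},{"dx":-50,"dy":42,"dz":-11,"roll":0.18,"hand":0},{"dx":-80,"dy":67,"dz":-17,"roll":0.28,"hand":0},{"dx":-110,"dy":92,"dz":-23,"roll":0.38,"hand":0},{"dx":-140,"dy":117,"dz":-29,"roll":0.48,"hand":0},{"dx":-170,"dy":142,"dz":-35,"roll":0.58,"hand":0},{"dx":-200,"dy":167,"dz":-41,"roll":0.68,"hand":0},{"dx":-230,"dy":192,"dz":-47,"roll":0.78,"hand":0},{"dx":-260,"dy":217,"dz":-53,"roll":0.88,"hand":0},{"dx":-290,"dy":242,"dz":-59,"roll":0.98,"hand":0}]'

```text
time_s: 6.1
position: [0.5304, -0.2968, 0.449]
tool_rot: [-2.653, 1.585, -0.157]
force: [0.5, -0.7, -0.2]
finger_gap: 0.999
```

```bash
python3 - <<'E'
from h import *
s,M=st()
d=np.array([.29,-.46,.46])-s['position'];print("tool delta mm",(M.T@d*1000).round(0))
E
```

```text
t 6.1 q [-0.612  0.084  1.46   0.055  1.5    2.035] p [ 0.5304 -0.2968  0.449 ] 
M [[0.47, -0.875, 0.111], [-0.88, -0.474, -0.012], [0.063, -0.093, -0.994]] F [ 0.5 -0.7 -0.2] gap 0.999 grasp [ 0.5477 -0.2986  0.2949]
tool delta mm [ 31. 287. -36.]
```

>>> apply_moves --increments '[{"dx":3,"dy":25,"dz":-4,"roll":0.13,"hand":0},{"dx":7,"dy":60,"dz":-8,"roll":0.26,"hand":0},{"dx":11,"dy":98,"dz":-12,"roll":0.39,"hand":0},{"dx":15,"dy":136,"dz":-17,"roll":0.52,"hand":0},{"dx":19,"dy":174,"dz":-22,"roll":0.65,"hand":0},{"dx":23,"dy":212,"dz":-27,"roll":0.78,"hand":0},{"dx":27,"dy":250,"dz":-32,"roll":0.91,"hand":0},{"dx":31,"dy":287,"dz":-36,"roll":1.06,"hand":0},{"dx":31,"dy":287,"dz":-36,"roll":1.21,"hand":0},{"dx":31,"dy":287,"dz":-36,"roll":1.36,"hand":0}]'

```text
time_s: 7.1
position: [0.2402, -0.4781, 0.4533]
tool_rot: [-1.17, 2.755, -0.091]
force: [0.4, -0.5, 0.4]
finger_gap: 1.001
```

```bash
cat >> h.py <<'E'
def tl():
    s,M=st(); z=M[:,2]; print("tilt",np.degrees(np.arccos(-z[2])).round(1),"az",np.degrees(np.arctan2(z[1],z[0])).round(1)); return s,M
E
python3 -c "
from h import *
tl()"
```

```text
t 7.1 q [-1.256 -0.096  1.634  0.152  1.556  2.655] p [ 0.2402 -0.4781  0.4533] 
M [[-0.686, -0.71, 0.159], [-0.719, 0.695, 0.001], [-0.111, -0.113, -0.987]] F [ 0.4 -0.5  0.4] gap 1.001 grasp [ 0.2648 -0.4778  0.3002]
tilt 9.1 az 0.5
```

>>> apply_moves --increments '[{"dx":0,"dy":0,"dz":0,"roll":0.15,"hand":0},{"dx":0,"dy":0,"dz":0,"roll":0.3,"hand":0},{"dx":0,"dy":0,"dz":0,"roll":0.45,"hand":0},{"dx":0,"dy":0,"dz":0,"roll":0.6,"hand":0},{"dx":0,"dy":0,"dz":0,"roll":0.75,"hand":0},{"dx":0,"dy":0,"dz":0,"roll":0.9,"hand":0},{"dx":0,"dy":0,"dz":0,"roll":1.05,"hand":0},{"dx":0,"dy":0,"dz":0,"roll":1.2,"hand":0},{"dx":0,"dy":0,"dz":0,"roll":1.35,"hand":0},{"dx":0,"dy":0,"dz":0,"roll":1.5,"hand":0}]'

```text
time_s: 8.1
position: [0.0028, -0.4543, 0.3643]
tool_rot: [-0.198, 2.705, -0.158]
force: [-0.2, 0.4, 0.3]
finger_gap: 0.997
```

```bash
python3 - <<'E'
from h import *
s,M=tl()
from sim import *
q=s['joint_pos'];p,T=fk(q);print(p-s['position'],abs(T-M).max())
for k in range(2):
  q=call(q,[(0,0,0,min(.15*i,1.5)) for i in range(1,11)]);z=fk(q)[1][:,2];print(q.round(2),fk(q)[0].round(3),"tilt",np.degrees(np.arccos(-z[2])).round(1),"az",np.degrees(np.arctan2(z[1],z[0])).round(1))
E
```

```text
t 8.1 q [-1.86  -0.266  1.974  0.44   1.489  2.657] p [ 0.0028 -0.4543  0.3643] 
M [[-0.901, -0.115, 0.419], [-0.163, 0.983, -0.08], [-0.402, -0.141, -0.905]] F [-0.2  0.4  0.3] gap 0.997 grasp [ 0.0677 -0.4668  0.2241]
tilt 25.2 az -10.9
[-1.81886386e-04 -4.21580259e-05 -2.79296947e-04] 4.163336342344337e-16
[-2.09 -0.25  2.1   0.73  1.46  2.66] [-0.047 -0.439  0.321] tilt 42.3 az -21.2
[-2.27 -0.12  2.21  1.02  1.45  2.66] [-0.078 -0.423  0.256] tilt 59.4 az -29.5
```

```bash
python3 - <<'E'
from sim import *
q0=np.array([-1.256,-.096,1.634,.152,1.556,2.655]); 
for wr in(.3,.436,.7,1,2):
  print(wr,call(q0,[(0,0,0,.15*i) for i in range(1,11)],wr).round(2))
print("real [-1.86  -0.266  1.974  0.44   1.489  2.657]")
def rep(q):
  p,T=fk(q);z=T[:,2];print(q.round(2),p.round(3),"tilt",np.degrees(np.arccos(-z[2])).round(1),"az",np.degrees(np.arctan2(z[1],z[0])).round(1))
q1=np.array([-1.86,-.266,1.974,.44,1.489,2.657]);T=fk(q1)[1]
for wr in (.436,.7,1):
  for w in ([.35,0,.09],[.25,0,.09],[.35,-.1,.1]):
    d=T.T@np.array(w)*1000
    for rr in(1,.5):
      print(wr,w,rr,d.round()); rep(call(q1,[(*(d*min(1,i/8)),.15*rr*i) for i in range(1,11)],wr))
E
```

```text
0.3 [-1.4  -0.15  1.74  0.46  1.47  2.66]
0.436 [-1.45 -0.16  1.76  0.45  1.47  2.66]
0.7 [-1.98 -0.33  1.98  0.28  1.57  2.66]
1 [-2.34 -0.55  2.12  0.16  1.69  2.66]
2 [-2.66 -0.8   2.24  0.08  1.85  2.66]
real [-1.86  -0.266  1.974  0.44   1.489  2.657]
0.436 [0.35, 0, 0.09] 1 [-351.  -53.   65.]
[-1.9  -0.24  2.24  0.87  1.26  2.66] [ 0.05  -0.434  0.257] tilt 46.6 az -20.7
0.436 [0.35, 0, 0.09] 0.5 [-351.  -53.   65.]
[-1.9  -0.27  2.19  0.7   1.34  2.66] [ 0.035 -0.429  0.279] tilt 39.1 az -15.9
0.436 [0.25, 0, 0.09] 1 [-261.  -41.   23.]
[-1.99 -0.29  2.21  0.8   1.37  2.66] [ 0.014 -0.427  0.288] tilt 44.9 az -20.0
0.436 [0.25, 0, 0.09] 0.5 [-261.  -41.   23.]
[-1.96 -0.31  2.15  0.66  1.43  2.66] [ 0.006 -0.424  0.311] tilt 37.7 az -15.5
0.436 [0.35, -0.1, 0.1] 1 [-339. -153.   64.]
[-1.82 -0.09  2.1   0.92  1.18  2.66] [ 0.069 -0.495  0.263] tilt 48.0 az -22.8
0.436 [0.35, -0.1, 0.1] 0.5 [-339. -153.   64.]
[-1.82 -0.1   2.04  0.75  1.26  2.66] [ 0.054 -0.493  0.284] tilt 40.4 az -17.4
0.7 [0.35, 0, 0.09] 1 [-351.  -53.   65.]
[-2.71 -0.59  2.5   0.36  1.64  2.66] [-0.156 -
[... 682 characters left out ...]
53.   65.]
[-2.96 -0.64  2.5   0.17  1.71  2.66] [-0.195 -0.12   0.225] tilt 26.6 az -11.2
1 [0.35, 0, 0.09] 0.5 [-351.  -53.   65.]
[-2.63 -0.68  2.45  0.29  1.71  2.66] [-0.154 -0.209  0.263] tilt 25.7 az -11.6
1 [0.25, 0, 0.09] 1 [-261.  -41.   23.]
[-2.96 -0.67  2.5   0.16  1.74  2.66] [-0.193 -0.119  0.235] tilt 26.4 az -10.8
1 [0.25, 0, 0.09] 0.5 [-261.  -41.   23.]
[-2.63 -0.65  2.39  0.29  1.74  2.66] [-0.166 -0.213  0.284] tilt 25.7 az -11.6
1 [0.35, -0.1, 0.1] 1 [-339. -153.   64.]
[-2.96 -0.56  2.5   0.19  1.63  2.66] [-0.2   -0.126  0.202] tilt 27.0 az -14.4
1 [0.35, -0.1, 0.1] 0.5 [-339. -153.   64.]
[-2.57 -0.43  2.35  0.31  1.56  2.66] [-0.181 -0.247  0.235] tilt 25.9 az -12.1
```

```bash
python3 - <<'E'
from sim import *
q0=np.array([-1.256,-.096,1.634,.152,1.556,2.655]); 
for wr in(.5,.55,.6,.65): print(wr,call(q0,[(0,0,0,.15*i) for i in range(1,11)],wr).round(2))
def rep(q):
  p,T=fk(q);z=T[:,2];print("   ",q.round(2),p.round(3),"tilt",np.degrees(np.arccos(-z[2])).round(1),"az",np.degrees(np.arctan2(z[1],z[0])).round(1))
q1=np.array([-1.86,-.266,1.974,.44,1.489,2.657]);p1,T=fk(q1)
for P in ([.3,-.45,.45],[.4,-.4,.45],[.45,-.3,.45]):
  d=T.T@(np.array(P)-p1)*1000
  q=call(q1,[(*(d*i/12),0) for i in range(1,11)],.6); rep(q)
  for wr in(.55,.62):
   qq=q
   print(P,wr)
   for k in range(3):
    qq=call(qq,[(0,0,0,.15*i) for i in range(1,11)],wr); rep(qq)
E
```

```text
0.5 [-1.58 -0.19  1.82  0.41  1.48  2.66]
0.55 [-1.69 -0.22  1.86  0.38  1.5   2.66]
0.6 [-1.79 -0.25  1.91  0.34  1.52  2.66]
0.65 [-1.89 -0.29  1.95  0.31  1.54  2.66]
    [-1.78 -0.31  2.04  0.48  1.44  2.66] [ 0.049 -0.442  0.353] tilt 27.2 az -10.7
[0.3, -0.45, 0.45] 0.55
    [-2.24 -0.23  2.24  0.66  1.42  2.66] [-0.089 -0.38   0.236] tilt 39.8 az -20.5
    [-2.63  0.12  2.39  0.82  1.26  2.66] [-0.136 -0.286  0.081] tilt 50.9 az -34.9
    [-2.86  0.68  2.47  1.24  0.95  2.66] [-0.052 -0.221 -0.059] tilt 54.8 az -54.2
[0.3, -0.45, 0.45] 0.62
    [-2.39 -0.24  2.29  0.57  1.44  2.66] [-0.132 -0.334  0.211] tilt 36.9 az -20.4
    [-2.96  0.16  2.46  0.59  1.17  2.66] [-0.161 -0.18   0.033] tilt 43.9 az -36.9
    [-2.96  0.88  2.5   1.41  0.65  2.66] [-0.012 -0.169 -0.115] tilt 41.0 az -54.5
    [-1.77 -0.38  2.12  0.48  1.42  2.66] [ 0.057 -0.417  0.335] tilt 27.2 az -10.6
[0.4, -0.4, 0.45] 0.55
    [-2.28 -0.26  2.31  0.65  1.41  2.66] [-0.085 -0.354  0.216] tilt 39.7 az -20.3
    [-2.7   0.14  2.44  0.8   1.22  2.66] [-0.123 -0.257  0.059] tilt 50.2 az -35.6
    [-2.93  0.75  2
[... 275 characters left out ...]
.5   1.52  0.61  2.66] [ 0.011 -0.16  -0.125] tilt 39.4 az -53.5
    [-1.8  -0.55  2.24  0.47  1.48  2.66] [ 0.054 -0.367  0.333] tilt 27.0 az -10.4
[0.45, -0.3, 0.45] 0.55
    [-2.47 -0.48  2.43  0.52  1.58  2.66] [-0.111 -0.276  0.229] tilt 36.7 az -18.3
    [-2.96 -0.04  2.5   0.5   1.35  2.66] [-0.158 -0.171  0.082] tilt 44.6 az -31.1
    [-2.96  0.66  2.5   1.13  0.79  2.66] [-0.06  -0.187 -0.078] tilt 45.7 az -53.2
[0.45, -0.3, 0.45] 0.62
    [-2.64 -0.56  2.48  0.42  1.64  2.66] [-0.14  -0.223  0.223] tilt 33.7 az -17.9
    [-2.96  0.08  2.5   0.52  1.17  2.66] [-0.156 -0.169  0.039] tilt 40.7 az -34.0
    [-2.96  0.85  2.5   1.36  0.59  2.66] [-0.02  -0.162 -0.119] tilt 37.9 az -52.3
```

```bash
python3 - <<'E'
from sim import *
def rep(q):
  p,T=fk(q);z=T[:,2];print("   ",q.round(2),p.round(3),"tilt",np.degrees(np.arccos(-z[2])).round(1),"az",np.degrees(np.arctan2(z[1],z[0])).round(1))
q1=np.array([-1.86,-.266,1.974,.44,1.489,2.657]);p1,T=fk(q1)
for P,ro in (([.35,-.45,.45],-.9),([.5,-.4,.45],-1.2),([.55,-.3,.45],-1.4)):
  d=T.T@(np.array(P)-p1)*1000; L=np.linalg.norm(d); q=q1
  n=int(np.ceil(L/42)); rows=[(*(d*min(1,i/n)),max(ro,-.15*i)) for i in range(1,max(n,10)+1)]
  q=call(q,rows[:10],.6);
  if n>10:
     p,T2=fk(q); d2=T2.T@(np.array(P)-p)*1000; q=call(q,[(*(d2*min(1,i/(n-10))),0) for i in range(1,11)],.6)
  print(P,n,d.round());rep(q)
  for k in range(3):
    q=call(q,[(0,0,0,.15*i) for i in range(1,11)],.6); rep(q)
E
```

```text
[0.35, -0.45, 0.45] 9 [-348.  -48.   67.]
    [-1.12 -0.12  1.69  0.36  1.31  2.5 ] [ 0.35 -0.45  0.45] tilt 25.3 az -10.9
    [-1.49 -0.14  1.96  0.72  1.22  2.66] [ 0.21  -0.484  0.339] tilt 39.8 az -9.2
    [-1.72  0.11  2.2   1.18  1.06  2.66] [ 0.136 -0.462  0.157] tilt 55.0 az -19.0
    [-1.73  0.57  2.33  1.87  1.    2.66] [ 0.148 -0.367 -0.014] tilt 62.3 az -33.8
[0.5, -0.4, 0.45] 13 [-491.  -16.  126.]
    [-0.83  0.04  1.54  0.28  1.22  2.48] [ 0.5  -0.4   0.45] tilt 25.3 az -10.9
    [-1.13 -0.01  1.82  0.74  1.06  2.66] [ 0.395 -0.454  0.354] tilt 41.9 az -3.3
    [-1.25  0.14  2.09  1.41  0.85  2.66] [ 0.354 -0.448  0.198] tilt 59.9 az -12.5
    [-1.04  0.39  2.22  2.43  0.75  2.66] [ 0.383 -0.376  0.076] tilt 68.2 az -30.4
[0.55, -0.3, 0.45] 14 [-553.   77.  139.]
    [-0.64 -0.01  1.59  0.2   1.17  2.49] [ 0.55 -0.3   0.45] tilt 25.3 az -10.9
    [-0.96 -0.07  1.86  0.7   1.02  2.66] [ 0.457 -0.377  0.361] tilt 41.3 az 1.3
    [-1.07  0.1   2.11  1.41  0.8   2.66] [ 0.419 -0.384  0.209] tilt 59.6 az -6.4
    [-0.84  0.32  2.23  2.5   0.67  2.66] [ 0.447 -0.314  0.099] tilt 67.7 az -24.3
```

>>> apply_moves --increments '[{"dx":-25,"dy":-1,"dz":6,"roll":-0.12,"hand":0},{"dx":-62,"dy":-2,"dz":16,"roll":-0.24,"hand":0},{"dx":-100,"dy":-3,"dz":26,"roll":-0.36,"hand":0},{"dx":-140,"dy":-4,"dz":36,"roll":-0.5,"hand":0},{"dx":-180,"dy":-6,"dz":46,"roll":-0.64,"hand":0},{"dx":-220,"dy":-7,"dz":56,"roll":-0.78,"hand":0},{"dx":-260,"dy":-8,"dz":67,"roll":-0.92,"hand":0},{"dx":-300,"dy":-10,"dz":77,"roll":-1.06,"hand":0},{"dx":-340,"dy":-11,"dz":87,"roll":-1.2,"hand":0},{"dx":-380,"dy":-12,"dz":97,"roll":-1.2,"hand":0}]'

```text
time_s: 9.1
position: [0.3901, -0.4108, 0.4317]
tool_rot: [-1.764, 2.195, -0.479]
force: [-1.0, -1.6, 0.3]
finger_gap: 0.998
```

```bash
python3 - <<'E'
from h import *
s,M=tl()
from sim import *
def rep(q):
  p,T=fk(q);z=T[:,2];print("   ",q.round(2),p.round(3),"tilt",np.degrees(np.arccos(-z[2])).round(1),"az",np.degrees(np.arctan2(z[1],z[0])).round(1))
q1=s['joint_pos'];p1,T=fk(q1)
for P in([.5,-.4,.45],[.53,-.37,.47]):
  d=T.T@(np.array(P)-p1)*1000;print(d.round())
  for wr in(.57,.63): q=call(q1,[(*(d*min(1,i/5)),.15*i) for i in range(1,11)],wr); rep(q)
E
```

```text
t 9.1 q [-1.008 -0.139  1.741  0.336  1.247  2.289] p [ 0.3901 -0.4108  0.4317] 
M [[-0.212, -0.883, 0.419], [-0.977, 0.197, -0.079], [-0.013, -0.426, -0.904]] F [-1.  -1.6  0.3] gap 0.998 grasp [ 0.4551 -0.423   0.2915]
tilt 25.2 az -10.7
[ -34. -103.   29.]
    [-1.14 -0.02  1.83  0.74  1.06  2.66] [ 0.389 -0.456  0.35 ] tilt 42.1 az -3.6
    [-1.22 -0.02  1.88  0.72  1.07  2.66] [ 0.345 -0.468  0.323] tilt 39.8 az -5.2
[ -70. -132.   21.]
    [-1.11 -0.03  1.84  0.74  1.06  2.66] [ 0.4   -0.443  0.357] tilt 42.4 az -2.8
    [-1.19 -0.04  1.89  0.72  1.07  2.66] [ 0.354 -0.457  0.33 ] tilt 40.1 az -4.5
```

>>> apply_moves --increments '[{"dx":-14,"dy":-28,"dz":4,"roll":0.15,"hand":0},{"dx":-30,"dy":-58,"dz":8,"roll":0.3,"hand":0},{"dx":-50,"dy":-95,"dz":15,"roll":0.45,"hand":0},{"dx":-70,"dy":-132,"dz":21,"roll":0.6,"hand":0},{"dx":-70,"dy":-132,"dz":21,"roll":0.75,"hand":0},{"dx":-70,"dy":-132,"dz":21,"roll":0.9,"hand":0},{"dx":-70,"dy":-132,"dz":21,"roll":1.05,"hand":0},{"dx":-70,"dy":-132,"dz":21,"roll":1.2,"hand":0},{"dx":-70,"dy":-132,"dz":21,"roll":1.35,"hand":0},{"dx":-70,"dy":-132,"dz":21,"roll":1.5,"hand":0}]'

```text
time_s: 10.1
position: [0.362, -0.4488, 0.3222]
tool_rot: [-0.623, 2.324, -0.307]
force: [-0.1, 0.8, 0.1]
finger_gap: 0.997
```

```bash
python3 - <<'E'
from h import *
s,M=tl()
from sim import *
def rep(q):
  p,T=fk(q);z=T[:,2];print("   ",q.round(2),p.round(3),"tilt",np.degrees(np.arccos(-z[2])).round(1),"az",np.degrees(np.arctan2(z[1],z[0])).round(1))
q1=s['joint_pos'];p1,T=fk(q1)
for P in([.5,-.4,.45],[.53,-.37,.47],p1):
  d=T.T@(np.array(P)-p1)*1000;print(d.round())
  for r in(.03,.06,.1,.15): q=call(q1,[(*(d*min(1,i/5)),r*i) for i in range(1,11)],.6); rep(q)
E
```

```text
t 10.1 q [-1.191 -0.039  1.917  0.8    1.047  2.657] p [ 0.362  -0.4488  0.3222] 
M [[-0.638, -0.349, 0.686], [-0.515, 0.856, -0.044], [-0.572, -0.381, -0.726]] F [-0.1  0.8  0.1] gap 0.997 grasp [ 0.4683 -0.4556  0.2096]
tilt 43.4 az -3.7
[-187.  -56.   -0.]
    [-1.19  0.08  1.99  1.    0.93  2.66] [ 0.369 -0.443  0.242] tilt 48.2 az -4.0
    [-1.2   0.16  2.07  1.19  0.83  2.66] [ 0.358 -0.423  0.168] tilt 50.6 az -6.3
    [-1.13  0.2   2.11  1.44  0.74  2.66] [ 0.389 -0.404  0.154] tilt 56.0 az -10.7
    [-1.04  0.19  2.13  1.68  0.66  2.66] [ 0.422 -0.392  0.165] tilt 60.9 az -15.6
[-233.  -48.    4.]
    [-1.16  0.07  2.01  1.02  0.89  2.66] [ 0.382 -0.427  0.232] tilt 48.2 az -4.0
    [-1.16  0.17  2.1   1.22  0.79  2.66] [ 0.372 -0.405  0.157] tilt 50.3 az -6.3
    [-1.07  0.2   2.13  1.49  0.69  2.66] [ 0.407 -0.384  0.148] tilt 55.8 az -10.8
    [-0.97  0.18  2.14  1.74  0.61  2.66] [ 0.443 -0.37   0.163] tilt 60.7 az -15.7
[0. 0. 0.]
    [-1.28  0.02  1.99  0.94  1.03  2.66] [ 0.326 -0.458  0.266] tilt 47.6 az -3.8
    [-1.35  0.13  2.07  1.08  0.96  2.66] [ 0.293 -0.45   0.183] tilt 49.5 az -5.9
    [-1.33  0.17  2.13  1.29  0.89  2.66] [ 0.305 -0.438  0.155] tilt 54.6 az -10.0
    [-1.28  0.17  2.15  1.49  0.84  2.66] [ 0.328 -0.433  0.159] tilt 59.8 az -14.5
```

```bash
python3 - <<'E'
from h import *
from plan import *
Tp=lambda x,y:(280+x/5,190+y/5)
c=[onz("top",*Tp(*a),z) for a,z in(((190,75),.143),((265,83),.143),((262,138),.163),((190,132),.163))]
c=np.array(c);print(c.round(4));m=c.mean(0);print("mouth",m, np.linalg.norm(c[0]-c[1]),np.linalg.norm(c[0]-c[3]),"yaw",np.degrees(np.arctan2(*(c[0]-c[1])[:2][::-1]))-90,np.degrees(np.arctan2(*(c[3]-c[2])[:2][::-1]))-90)
ax=.5*rx+.866*Zv
bot=m-.14*ax;print("bottom",bot)
s,M=st(); q=s['joint_pos']
z=M[:,2]; y=-(ry-(ry@z)*z); y/=np.linalg.norm(y); roll=np.arctan2(-(y@M[:,0]),y@M[:,1]); print("roll",roll, "y",y)
T1=np.stack([np.cross(y,z),y,z],1)
g=bot+.108*ax; print("grasp",g)
for back in(.1,0):
    P=g-(.155+back)*z; d=M.T@(P-s['position'])*1000; print(back,P.round(4),"delta",d.round(1))
    qq=ik(q,P,T1); print(qq.round(2),np.linalg.norm(fk(qq)[0]-P).round(4),abs(fk(qq)[1]-T1).max().round(3))
E
```

```text
[[ 0.5373 -0.2379  0.143 ]
 [ 0.5336 -0.2796  0.143 ]
 [ 0.5002 -0.2757  0.163 ]
 [ 0.5028 -0.2363  0.163 ]]
mouth [ 0.51846453 -0.25735975  0.153     ] 0.04187755690676396 0.03989507767608681 yaw -5.0511098993239045 -3.7010044646011977
bottom [ 0.44877519 -0.25077217  0.03176   ]
t 10.1 q [-1.191 -0.039  1.917  0.8    1.047  2.657] p [ 0.362  -0.4488  0.3222] 
M [[-0.638, -0.349, 0.686], [-0.515, 0.856, -0.044], [-0.572, -0.381, -0.726]] F [-0.1  0.8  0.1] gap 0.997 grasp [ 0.4683 -0.4556  0.2096]
roll -2.53146783282446 y [-0.07978455 -0.9966965  -0.01518275]
grasp [ 0.50253554 -0.25585401  0.125288  ]
0.1 [ 0.3276 -0.2447  0.3105] delta [-76.5 191.2 -24. ]
[-1.04 -0.68  2.42  0.72  1.04  0.35] 0.0 0.0
0 [ 0.3962 -0.2491  0.2378] delta [-76.5 191.2  76. ]
[-0.88 -0.33  2.34  0.83  0.75  0.26] 0.0 0.0
```

>>> apply_moves --increments '[{"dx":-6,"dy":15,"dz":-4,"roll":-0.14,"hand":0},{"dx":-14,"dy":35,"dz":-10,"roll":-0.29,"hand":0},{"dx":-24,"dy":60,"dz":-24,"roll":-0.43,"hand":0},{"dx":-34,"dy":85,"dz":-24,"roll":-0.58,"hand":0},{"dx":-44,"dy":110,"dz":-24,"roll":-0.72,"hand":0},{"dx":-54,"dy":135,"dz":-24,"roll":-0.87,"hand":0},{"dx":-64,"dy":160,"dz":-24,"roll":-1.02,"hand":0},{"dx":-76,"dy":191,"dz":-24,"roll":-1.17,"hand":0},{"dx":-76,"dy":191,"dz":-24,"roll":-1.31,"hand":0},{"dx":-76,"dy":191,"dz":-24,"roll":-1.46,"hand":0}]'

```text
time_s: 11.1
position: [0.3273, -0.2437, 0.311]
tool_rot: [-2.205, 1.423, -0.91]
force: [0.9, 0.4, 0.5]
finger_gap: 1.004
```

```bash
cat > gd.py <<'E'
from h import *
from plan import *
ax=.5*rx+.866*Zv; bot=np.array([.44878,-.25077,.0318]); g=bot+.108*ax
if __name__=="__main__":
    s,M=tl(); z=M[:,2]; y=-(ry-(ry@z)*z); y/=np.linalg.norm(y); roll=np.arctan2(-(y@M[:,0]),y@M[:,1]); print("roll",roll.round(3))
    for back in(.1,0):
        P=g-(.155+back)*z; print(back,(M.T@(P-s['position'])*1000).round(1))
E
python3 gd.py
```

```text
t 11.1 q [-1.044 -0.682  2.423  0.72   1.049  1.415] p [ 0.3273 -0.2437  0.311 ] 
M [[0.284, -0.67, 0.686], [-0.903, -0.427, -0.042], [0.321, -0.607, -0.727]] F [0.9 0.4 0.5] gap 1.004 grasp [ 0.4336 -0.2502  0.1984]
tilt 43.4 az -3.5
roll -1.061
0.1 [1.2 0.6 0.6]
0 [  1.2   0.6 100.6]
```

>>> apply_moves --increments '[{"dx":1,"dy":0,"dz":0,"roll":-0.14,"hand":0},{"dx":1,"dy":0,"dz":0,"roll":-0.28,"hand":0},{"dx":1,"dy":0,"dz":0,"roll":-0.42,"hand":0},{"dx":1,"dy":0,"dz":0,"roll":-0.56,"hand":0},{"dx":1,"dy":0,"dz":0,"roll":-0.7,"hand":0},{"dx":1,"dy":0,"dz":0,"roll":-0.84,"hand":0},{"dx":1,"dy":0,"dz":0,"roll":-0.98,"hand":0},{"dx":1,"dy":0,"dz":5,"roll":-1.06,"hand":0},{"dx":1,"dy":0,"dz":20,"roll":-1.06,"hand":0},{"dx":1,"dy":0,"dz":40,"roll":-1.06,"hand":0}]'

```text
time_s: 12.1
position: [0.3555, -0.2478, 0.283]
tool_rot: [2.903, -0.136, 1.158]
force: [0.3, 0.0, 0.7]
finger_gap: 0.998
```

```bash
python3 gd.py; python3 - <<'E'
from h import *
snap("side","s1.png",(240,60,420,240),3); snap("top","t1.png",(240,160,420,340),3)
a=cv2.imread("pics/s1.png");b=cv2.imread("pics/t1.png");cv2.imwrite("pics/c1.png",cv2.resize(np.hstack([a,b]),(800,400)))
E
```

```text
t 12.1 q [-0.975 -0.544  2.395  0.751  0.92   0.333] p [ 0.3555 -0.2478  0.283 ] 
M [[0.722, -0.086, 0.686], [-0.076, -0.996, -0.045], [0.687, -0.02, -0.726]] F [0.3 0.  0.7] gap 0.998 grasp [ 0.4619 -0.2548  0.1704]
tilt 43.4 az -3.7
roll -0.007
0.1 [ -1.5  -1.5 -39.3]
0 [-1.5 -1.5 60.7]
```

View pics/c1.png

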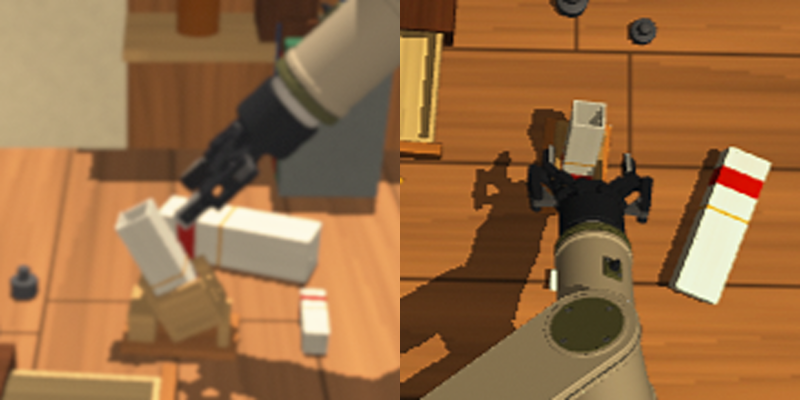

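The fingers straddle the tin evenly: in the side crop they are up-right of the mouth, in the top crop on both sides of it. Now I advance along the tool and close.

>>> apply_moves --increments '[{"dx":0,"dy":-1,"dz":15,"roll":0,"hand":0},{"dx":-1,"dy":-1,"dz":35,"roll":0,"hand":0},{"dx":-1,"dy":-1,"dz":52,"roll":0,"hand":0},{"dx":-1,"dy":-1,"dz":62,"roll":0,"hand":0},{"dx":-1,"dy":-1,"dz":62,"roll":0,"hand":120},{"dx":-1,"dy":-1,"dz":62,"roll":0,"hand":255},{"dx":-1,"dy":-1,"dz":62,"roll":0,"hand":255},{"dx":-1,"dy":-1,"dz":62,"roll":0,"hand":255},{"dx":-1,"dy":-1,"dz":62,"roll":0,"hand":255},{"dx":-1,"dy":-1,"dz":62,"roll":0,"hand":255}]'

```text
time_s: 13.2
position: [0.3965, -0.2487, 0.2367]
tool_rot: [2.905, -0.137, 1.157]
force: [-5.3, 1.2, 5.8]
finger_gap: 0.463
```

```bash
python3 gd.py; python3 - <<'E'
from h import *
snap("side","s2.png",(240,60,420,240),3); snap("top","t2.png",(240,160,420,340),3)
a=cv2.imread("pics/s2.png");b=cv2.imread("pics/t2.png");cv2.imwrite("pics/c2.png",cv2.resize(np.hstack([a,b]),(800,400)))
E
```

```text
t 13.2 q [-0.88  -0.332  2.342  0.831  0.746  0.266] p [ 0.3965 -0.2487  0.2367] 
M [[0.723, -0.085, 0.686], [-0.077, -0.996, -0.043], [0.687, -0.021, -0.727]] F [-5.3  1.2  5.8] gap 0.463 grasp [ 0.5027 -0.2554  0.1241]
tilt 43.4 az -3.6
roll -0.008
0.1 [   0.8    0.4 -101. ]
0 [ 0.8  0.4 -1. ]
```

View pics/c2.png

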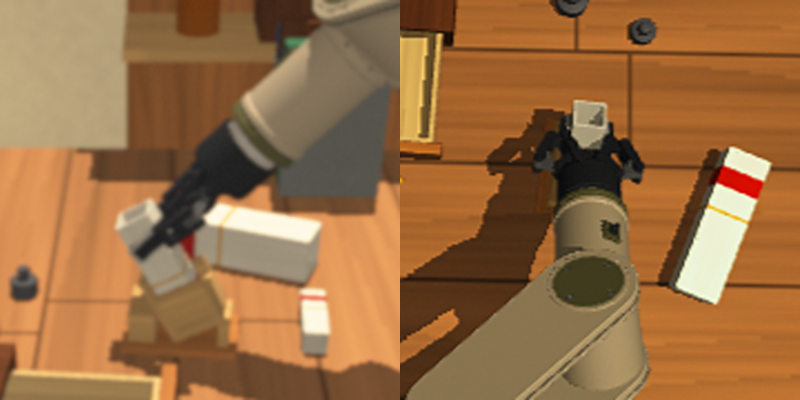

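```bash
python3 - <<'E'
from gd import *
s,M=st(); q=s['joint_pos']; p=s['position']; T=M
def rep(n,q,P,TT): print(n,q.round(2),"err",np.linalg.norm(fk(q)[0]-P).round(4),abs(fk(q)[1]-TT).max().round(3))
P=p+.1*ax; q1=ik(q,P,T); rep("lift",q1,P,T); print("lift tool",(M.T@(.1*ax)*1000).round(1), "fin")
Gs=[np.array([gx,.032,.2]) for gx in(.56,.6,.64)]
for G in Gs:
    P=G-.155*T[:,2]; q2=q1
    for a in np.linspace(.1,1,10): q2=ik(q2,fk(q1)[0]*(1-a)+P*a,T)
    rep(G,q2,P,T)
    qq=q2
    for r in np.arange(0,-3.15,-.15):
        Tr=T@R.from_euler('z',r).as_matrix(); qq=ik(qq,P,Tr)
    rep("rolled -3.15",qq,P,Tr)
    qq=q2
    for r in np.arange(0,3.15,.15):
        Tr=T@R.from_euler('z',r).as_matrix(); qq=ik(qq,P,Tr)
    rep("rolled +3.1",qq,P,Tr)
axt=T.T@ax
for r in np.arange(0,-3.2,-.3):
    m=T@R.from_euler('z',r).as_matrix()@axt; print(r.round(2),m.round(2),"elev",np.degrees(np.arcsin(m[2])).round(0))
E
```

```text
t 13.3 q [-0.88  -0.332  2.342  0.831  0.746  0.266] p [ 0.3965 -0.2488  0.2367] 
M [[0.723, -0.085, 0.686], [-0.077, -0.996, -0.043], [0.687, -0.021, -0.727]] F [-5.6  1.1  5.4] gap 0.46 grasp [ 0.5027 -0.2554  0.1241]
lift [-0.79 -0.33  2.17  0.68  0.82  0.53] err 0.0 0.0
lift tool [ 95.8  -1.4 -28.6] fin
[0.56  0.032 0.2  ] [-0.02 -0.59  2.37 -0.06  0.61  1.68] err 0.0 0.0
rolled -3.15 [-0.02 -0.59  2.37 -0.06  0.61 -1.32] err 0.0 0.0
rolled +3.1 [-0.04 -0.29  2.44  1.96  0.    2.66] err 0.1044 0.182
[0.6   0.032 0.2  ] [-0.01 -0.44  2.26 -0.06  0.56  1.69] err 0.0 0.0
rolled -3.15 [-0.01 -0.44  2.26 -0.06  0.56 -1.31] err 0.0 0.0
rolled +3.1 [-0.03 -0.21  2.36  1.96  0.    2.66] err 0.0942 0.183
[0.64  0.032 0.2  ] [-0.01 -0.3   2.16 -0.07  0.52  1.7 ] err 0.0 0.0
rolled -3.15 [-0.01 -0.3   2.16 -0.07  0.52 -1.3 ] err 0.0 0.0
rolled +3.1 [-0.03 -0.13  2.27  1.96  0.    2.66] err 0.0865 0.185
0.0 [ 0.5  -0.05  0.87] elev 60.0
-0.3 [0.49 0.24 0.84] elev 57.0
-0.6 [0.42 0.5  0.76] elev 49.0
-0.9 [0.29 0.72 0.63] elev 39.0
-1.2 [0.12 0.88 0.46] elev 27.0
-1.5 [-0.08  0.96  0.27] elev 15.0
-1.8 [-0.28  0.96  0.07] elev 4.0
-2.1 [-0.48  0.87 -0.12] elev -7.0
-2.4 [-0.66  0.7  -0.27] elev -16.0
-2.7 [-0.79  0.47 -0.38] elev -22.0
-3.0 [-0.87  0.21 -0.44] elev -26.0
```

>>> apply_moves --increments '[{"dx":5,"dy":0,"dz":-1.5,"roll":0,"hand":255},{"dx":15,"dy":0,"dz":-4.5,"roll":0,"hand":255},{"dx":30,"dy":0,"dz":-9,"roll":0,"hand":255},{"dx":47,"dy":-1,"dz":-14,"roll":0,"hand":255},{"dx":64,"dy":-1,"dz":-19,"roll":0,"hand":255},{"dx":80,"dy":-1,"dz":-24,"roll":0,"hand":255},{"dx":92,"dy":-4,"dz":-27,"roll":0,"hand":255},{"dx":96,"dy":-15,"dz":-28,"roll":0,"hand":255},{"dx":96,"dy":-35,"dz":-28,"roll":0,"hand":255},{"dx":96,"dy":-60,"dz":-28,"roll":0,"hand":255}]'

```text
time_s: 14.3
position: [0.4515, -0.1947, 0.3233]
tool_rot: [2.907, -0.139, 1.155]
force: [-0.6, 0.3, -2.8]
finger_gap: 0.461
```

```bash
python3 - <<'E'
from h import *
s,M=tl(); print((M.T@(np.array([.575,.01,.2])-.155*M[:,2]-s['position'])*1000).round(1))
E
```

```text
t 14.3 q [-0.666 -0.437  2.245  0.595  0.767  0.686] p [ 0.4515 -0.1947  0.3233] 
M [[0.724, -0.087, 0.685], [-0.079, -0.996, -0.043], [0.685, -0.023, -0.728]] F [-0.6  0.3 -2.8] gap 0.461 grasp [ 0.5576 -0.2014  0.2105]
tilt 43.3 az -3.6
[ -11.3 -211.8   10.5]
```

>>> apply_moves --increments '[{"dx":-1,"dy":-28,"dz":1,"roll":-0.05,"hand":255},{"dx":-3,"dy":-58,"dz":3,"roll":-0.15,"hand":255},{"dx":-5,"dy":-88,"dz":4,"roll":-0.27,"hand":255},{"dx":-6,"dy":-118,"dz":6,"roll":-0.4,"hand":255},{"dx":-8,"dy":-148,"dz":7,"roll":-0.53,"hand":255},{"dx":-9,"dy":-175,"dz":9,"roll":-0.66,"hand":255},{"dx":-10,"dy":-195,"dz":10,"roll":-0.79,"hand":255},{"dx":-11,"dy":-207,"dz":10,"roll":-0.92,"hand":255},{"dx":-11,"dy":-212,"dz":10,"roll":-1.05,"hand":255},{"dx":-11,"dy":-212,"dz":10,"roll":-1.18,"hand":255}]'

```text
time_s: 15.3
position: [0.4684, 0.0176, 0.3128]
tool_rot: [2.21, 1.342, 0.842]
force: [0.6, -0.2, -2.6]
finger_gap: 0.461
```

```bash
python3 - <<'E'
from h import *
s,M=tl(); print((M.T@(np.array([.575,.01,.2])-.155*M[:,2]-s['position'])*1000).round(1)); print("down 60mm:",(M.T@np.array([0,0,-60])).round(1))
snap("side","s3.png"); snap("top","t3.png")
a=cv2.imread("pics/s3.png");b=cv2.imread("pics/t3.png");cv2.imwrite("pics/c3.png",np.hstack([a[60:360,140:500],b[80:380,150:510]]))
E
```

```text
t 15.3 q [-0.077 -0.547  2.338  0.021  0.596  0.39 ] p [0.4684 0.0176 0.3128] 
M [[0.351, 0.64, 0.684], [0.894, -0.446, -0.041], [0.279, 0.626, -0.728]] F [ 0.6 -0.2 -2.6] gap 0.461 grasp [0.5744 0.0112 0.1999]
tilt 43.2 az -3.4
[-0.8  1.1  0.4]
down 60mm: [-16.7 -37.5  43.7]
```

View pics/c3.png

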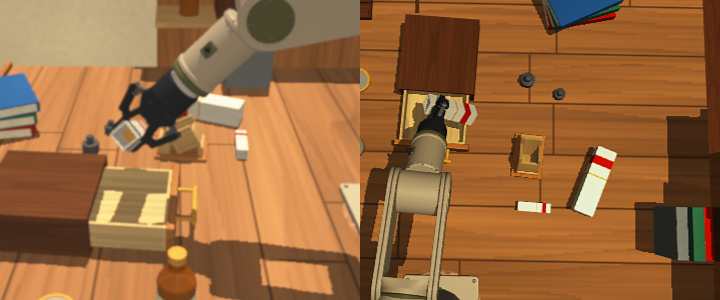

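>>> apply_moves --increments '[{"dx":0,"dy":0,"dz":0,"roll":-0.12,"hand":255},{"dx":0,"dy":0,"dz":0,"roll":-0.25,"hand":255},{"dx":-2,"dy":-4,"dz":5,"roll":-0.38,"hand":255},{"dx":-5,"dy":-12,"dz":14,"roll":-0.5,"hand":255},{"dx":-9,"dy":-20,"dz":24,"roll":-0.62,"hand":255},{"dx":-13,"dy":-29,"dz":34,"roll":-0.7,"hand":255},{"dx":-16,"dy":-37,"dz":43,"roll":-0.75,"hand":255},{"dx":-19,"dy":-43,"dz":50,"roll":-0.77,"hand":255},{"dx":-21,"dy":-46,"dz":54,"roll":-0.77,"hand":255},{"dx":-21,"dy":-47,"dz":55,"roll":-0.77,"hand":255}]'

```text
time_s: 16.4
position: [0.4689, 0.0168, 0.2371]
tool_rot: [1.477, 1.965, 0.537]
force: [-0.1, 0.4, -2.9]
finger_gap: 0.46
```

```bash
python3 - <<'E'
from h import *
s,M=tl();  print("down 20mm:",(M.T@np.array([0,0,-20])).round(1))
snap("side","s4.png"); snap("top","t4.png")
a=cv2.imread("pics/s4.png");b=cv2.imread("pics/t4.png");cv2.imwrite("pics/c4.png",np.hstack([cv2.resize(a[130:330,90:350],(520,400)),cv2.resize(b[80:260,170:296],(280,400))]))
E
```

```text
t 16.4 q [-0.078 -0.406  2.394  0.03   0.399 -0.383] p [0.4689 0.0168 0.2371] 
M [[-0.187, 0.705, 0.684], [0.955, 0.294, -0.042], [-0.23, 0.645, -0.729]] F [-0.1  0.4 -2.9] gap 0.46 grasp [0.5749 0.0103 0.1241]
tilt 43.2 az -3.5
down 20mm: [  4.6 -12.9  14.6]
```

View pics/c4.png

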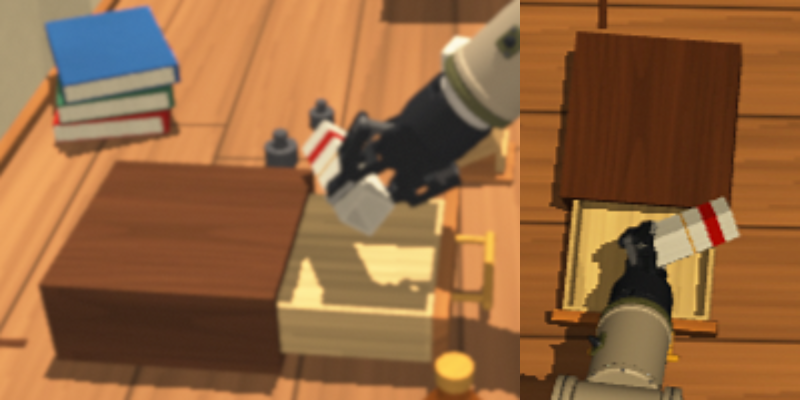

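>>> apply_moves --increments '[{"dx":0,"dy":0,"dz":0,"roll":-0.1,"hand":255},{"dx":0,"dy":0,"dz":0,"roll":-0.2,"hand":255},{"dx":1,"dy":-3,"dz":4,"roll":-0.3,"hand":255},{"dx":2,"dy":-6,"dz":7,"roll":-0.38,"hand":255},{"dx":4,"dy":-10,"dz":11,"roll":-0.46,"hand":255},{"dx":5,"dy":-13,"dz":15,"roll":-0.54,"hand":255},{"dx":5,"dy":-13,"dz":15,"roll":-0.62,"hand":255},{"dx":5,"dy":-13,"dz":15,"roll":-0.7,"hand":255},{"dx":5,"dy":-13,"dz":15,"roll":-0.8,"hand":255},{"dx":5,"dy":-13,"dz":15,"roll":-0.9,"hand":255}]'

```text
time_s: 17.5
position: [0.4699, 0.0173, 0.2184]
tool_rot: [0.454, 2.344, 0.124]
force: [-0.7, 0.6, -2.7]
finger_gap: 0.459
```

```bash
python3 - <<'E'
from h import *
s,M=tl()
snap("side","s5.png"); snap("top","t5.png")
a=cv2.imread("pics/s5.png");b=cv2.imread("pics/t5.png");cv2.imwrite("pics/c5.png",np.hstack([cv2.resize(a[130:330,90:350],(520,400)),cv2.resize(b[80:260,170:296],(280,400))]))
E
```

```text
t 17.5 q [-0.077 -0.358  2.4    0.032  0.342 -1.291] p [0.4699 0.0173 0.2184] 
M [[-0.669, 0.287, 0.686], [0.358, 0.933, -0.042], [-0.652, 0.217, -0.726]] F [-0.7  0.6 -2.7] gap 0.459 grasp [0.5762 0.0108 0.1058]
tilt 43.4 az -3.5
```

View pics/c5.png

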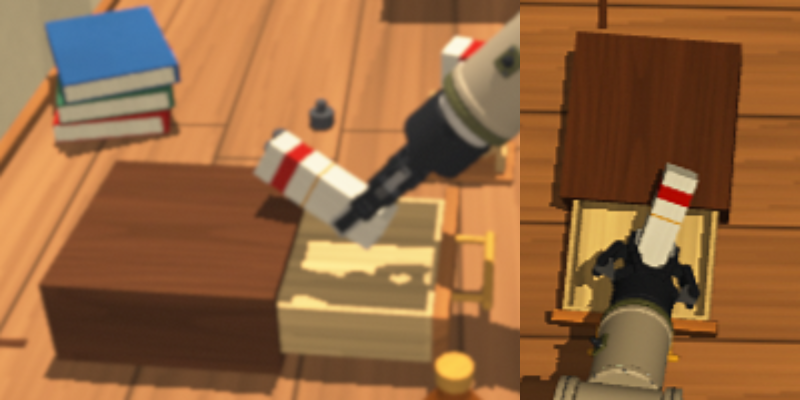

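>>> apply_moves --increments '[{"dx":0,"dy":0,"dz":0,"roll":-0.08,"hand":255},{"dx":0,"dy":0,"dz":0,"roll":-0.16,"hand":255},{"dx":0,"dy":0,"dz":0,"roll":-0.22,"hand":255},{"dx":0,"dy":0,"dz":0,"roll":-0.26,"hand":255},{"dx":0,"dy":0,"dz":0,"roll":-0.28,"hand":255},{"dx":0,"dy":0,"dz":0,"roll":-0.28,"hand":255},{"dx":0,"dy":0,"dz":0,"roll":-0.28,"hand":255},{"dx":0,"dy":0,"dz":0,"roll":-0.28,"hand":255},{"dx":0,"dy":0,"dz":0,"roll":-0.28,"hand":255},{"dx":0,"dy":0,"dz":0,"roll":-0.28,"hand":255}]'

```text
time_s: 18.6
position: [0.4694, 0.0173, 0.2173]
tool_rot: [0.127, 2.382, -0.007]
force: [-0.5, 0.5, -1.5]
finger_gap: 0.46
```

```bash
python3 - <<'E'
from h import *
s,M=tl()
snap("side","s6.png"); snap("top","t6.png")
a=cv2.imread("pics/s6.png");b=cv2.imread("pics/t6.png");cv2.imwrite("pics/c6.png",np.hstack([cv2.resize(a[130:330,90:350],(520,400)),cv2.resize(b[80:260,170:296],(280,400))]))
E
```

```text
t 18.6 q [-0.077 -0.357  2.402  0.033  0.341 -1.567] p [0.4694 0.0173 0.2173] 
M [[-0.723, 0.094, 0.685], [0.09, 0.995, -0.042], [-0.685, 0.031, -0.728]] F [-0.5  0.5 -1.5] gap 0.46 grasp [0.5755 0.0109 0.1046]
tilt 43.3 az -3.5
```

View pics/c6.png

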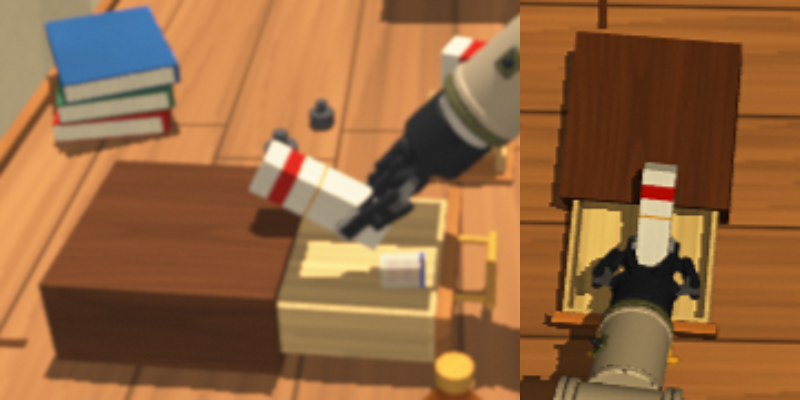

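>>> apply_moves --increments '[{"dx":-10,"dy":0,"dz":-11,"roll":0,"hand":255},{"dx":-28,"dy":1,"dz":-30,"roll":0.1,"hand":255},{"dx":-48,"dy":2,"dz":-52,"roll":0.24,"hand":255},{"dx":-62,"dy":3,"dz":-67,"roll":0.38,"hand":255},{"dx":-68,"dy":3,"dz":-73,"roll":0.53,"hand":255},{"dx":-70,"dy":3,"dz":-75,"roll":0.67,"hand":255},{"dx":-70,"dy":3,"dz":-75,"roll":0.82,"hand":255},{"dx":-70,"dy":3,"dz":-75,"roll":0.97,"hand":255},{"dx":-70,"dy":3,"dz":-75,"roll":1.12,"hand":255},{"dx":-70,"dy":3,"dz":-75,"roll":1.26,"hand":255}]'

```text
time_s: 19.7
position: [0.4688, 0.0172, 0.3199]
tool_rot: [1.564, 1.909, 0.574]
force: [0.3, -0.2, -2.3]
finger_gap: 0.46
```

```bash
cat > back.py <<'E'
from gd import *
Tg=R.from_rotvec([2.905,-.137,1.157]).as_matrix(); pg=np.array([.3965,-.2488,.2367])
s,M=tl(); W=R.from_matrix(M.T@Tg).as_rotvec(); print("rot to grip pose (tool)",W.round(3))
for l in(.1,.06,.0): print(l,(M.T@(pg+l*ax-s['position'])*1000).round(1))
E
python3 back.py; python3 -c "
from h import *
snap('top','t7.png',(170,80,300,260),3)"
```

```text
t 19.7 q [-0.077 -0.555  2.33   0.02   0.611 -0.287] p [0.4688 0.0172 0.3199] 
M [[-0.127, 0.718, 0.685], [0.976, 0.213, -0.042], [-0.176, 0.663, -0.728]] F [ 0.3 -0.2 -2.3] gap 0.46 grasp [0.575  0.0107 0.2071]
tilt 43.3 az -3.5
rot to grip pose (tool) [-0.002 -0.     1.863]
0.1 [-262.   -71.6   -6.6]
0.06 [-251.5 -108.5    4.9]
0.0 [-235.8 -163.8   22.1]
```

View pics/t7.png

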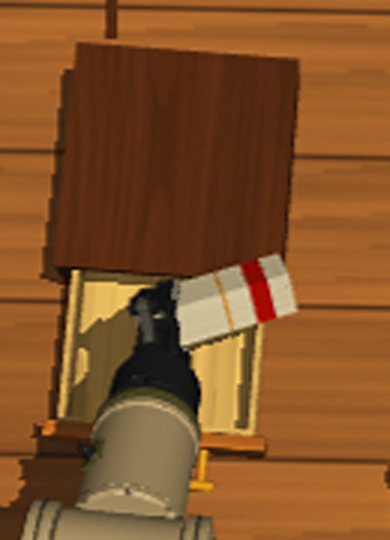

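>>> apply_moves --increments '[{"dx":-10,"dy":-3,"dz":0,"roll":0.13,"hand":255},{"dx":-30,"dy":-8,"dz":-1,"roll":0.28,"hand":255},{"dx":-55,"dy":-15,"dz":-1,"roll":0.43,"hand":255},{"dx":-80,"dy":-22,"dz":-2,"roll":0.57,"hand":255},{"dx":-105,"dy":-29,"dz":-3,"roll":0.72,"hand":255},{"dx":-130,"dy":-36,"dz":-3,"roll":0.87,"hand":255},{"dx":-155,"dy":-42,"dz":-4,"roll":1.02,"hand":255},{"dx":-180,"dy":-49,"dz":-5,"roll":1.17,"hand":255},{"dx":-205,"dy":-56,"dz":-5,"roll":1.31,"hand":255},{"dx":-230,"dy":-63,"dz":-6,"roll":1.46,"hand":255}]'

```text
time_s: 20.75
position: [0.4497, -0.2218, 0.3241]
tool_rot: [2.746, 0.433, 1.078]
force: [0.4, -0.1, -1.7]
finger_gap: 0.46
```

```bash
python3 back.py
```

```text
t 20.75 q [-0.725 -0.392  2.211  0.636  0.791  0.201] p [ 0.4497 -0.2218  0.3241] 
M [[0.698, 0.208, 0.685], [0.323, -0.945, -0.042], [0.639, 0.251, -0.727]] F [ 0.4 -0.1 -1.7] gap 0.46 grasp [ 0.5559 -0.2283  0.2114]
tilt 43.3 az -3.5
rot to grip pose (tool) [-0.001  0.001  0.406]
0.1 [-13.2  29.1  -0.4]
0.06 [-48.6  14.5  11. ]
0.0 [-101.7   -7.5   28.2]
```

>>> apply_moves --increments '[{"dx":-4,"dy":9,"dz":0,"roll":0.12,"hand":255},{"dx":-9,"dy":19,"dz":0,"roll":0.25,"hand":255},{"dx":-12,"dy":26,"dz":0,"roll":0.36,"hand":255},{"dx":-13,"dy":29,"dz":0,"roll":0.4,"hand":255},{"dx":-13,"dy":29,"dz":0,"roll":0.406,"hand":255},{"dx":-13,"dy":29,"dz":0,"roll":0.406,"hand":255},{"dx":-13,"dy":29,"dz":0,"roll":0.406,"hand":255},{"dx":-13,"dy":29,"dz":0,"roll":0.406,"hand":255},{"dx":-13,"dy":29,"dz":0,"roll":0.406,"hand":255},{"dx":-13,"dy":29,"dz":0,"roll":0.406,"hand":255}]'

```text
time_s: 21.75
position: [0.4471, -0.252, 0.3231]
tool_rot: [2.906, -0.13, 1.155]
force: [-0.9, 0.4, -1.4]
finger_gap: 0.463
```

```bash
python3 back.py; python3 - <<'E'
from h import *
snap("side","s8.png",(180,60,380,260),3); snap("top","t8.png",(180,120,380,320),3)
a=cv2.imread("pics/s8.png");b=cv2.imread("pics/t8.png");cv2.imwrite("pics/c8.png",cv2.resize(np.hstack([a,b]),(800,400)))
E
```

```text
t 21.75 q [-0.786 -0.337  2.172  0.676  0.815  0.524] p [ 0.4471 -0.252   0.3231] 
M [[0.724, -0.082, 0.685], [-0.073, -0.996, -0.042], [0.686, -0.02, -0.727]] F [-0.9  0.4 -1.4] gap 0.463 grasp [ 0.5532 -0.2585  0.2104]
tilt 43.3 az -3.5
rot to grip pose (tool) [-0.001  0.001  0.004]
0.1 [-0.4  1.5 -0.6]
0.06 [-38.7   2.   10.9]
0.0 [-96.1   2.6  28.1]
```

View pics/c8.png

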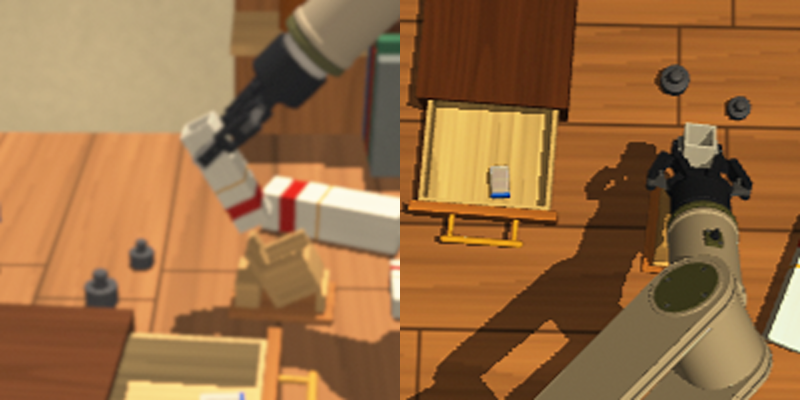

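View pics/s8.png

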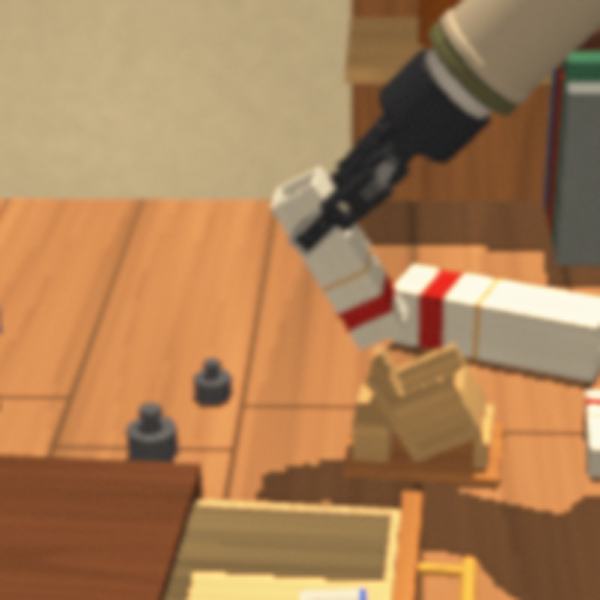

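```bash
python3 - <<'E'
from gd import *
b0=bot+.1*ax; ux=np.cross(ry,ax)
im=cv2.imread("pics/s8.png"); im2=cv2.imread("pics/t8.png")
for L in(0,.14):
  for i in(-1,1):
    for j in(-1,1):
      P=b0+L*ax+.02*i*ux+.02*j*ry
      u=(proj("side",P)-[180,60])*3; cv2.circle(im,tuple(u.round().astype(int)),3,(255,0,255),-1)
      u=(proj("top",P)-[180,120])*3; cv2.circle(im2,tuple(u.round().astype(int)),3,(255,0,255),-1)
cv2.imwrite("pics/o8.png",np.hstack([im[130:400,230:500],im2[130:400,300:570]]))
E
```

```text
(no output)
```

View pics/o8.png

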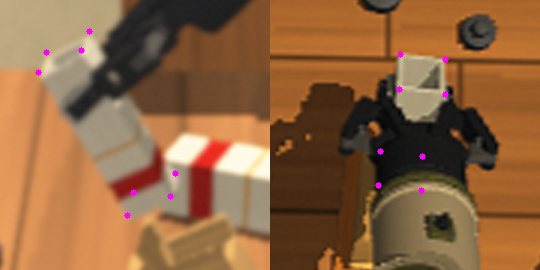

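>>> apply_moves --increments '[{"dx":-8,"dy":1,"dz":2,"roll":0.004,"hand":255},{"dx":-20,"dy":2,"dz":5,"roll":0.004,"hand":255},{"dx":-34,"dy":2,"dz":9,"roll":0.004,"hand":255},{"dx":-48,"dy":2,"dz":14,"roll":0.004,"hand":255},{"dx":-62,"dy":2,"dz":18,"roll":0.004,"hand":255},{"dx":-74,"dy":2,"dz":21,"roll":0.004,"hand":255},{"dx":-84,"dy":2,"dz":24,"roll":0.004,"hand":255},{"dx":-91,"dy":2,"dz":26,"roll":0.004,"hand":255},{"dx":-95,"dy":2,"dz":27,"roll":0.004,"hand":255},{"dx":-95,"dy":2,"dz":27,"roll":0.004,"hand":255}]'

```text
time_s: 22.85
position: [0.3964, -0.2484, 0.2381]
tool_rot: [2.907, -0.138, 1.156]
force: [-1.4, -0.0, -0.8]
finger_gap: 0.461
```

```bash
python3 back.py; python3 - <<'E'
from h import *
snap("side","s9.png",(240,60,420,240),3)
E
```

```text
t 22.85 q [-0.88  -0.335  2.342  0.826  0.75   0.273] p [ 0.3964 -0.2484  0.2381] 
M [[0.724, -0.086, 0.685], [-0.078, -0.996, -0.042], [0.686, -0.023, -0.728]] F [-1.4 -0.  -0.8] gap 0.461 grasp [ 0.5025 -0.2549  0.1253]
tilt 43.3 az -3.5
rot to grip pose (tool) [-0.001  0.001 -0.001]
0.1 [ 94.9  -1.1 -27.6]
0.06 [ 56.6  -0.5 -16.2]
0.0 [-0.8  0.5  1.1]
```

View pics/s9.png

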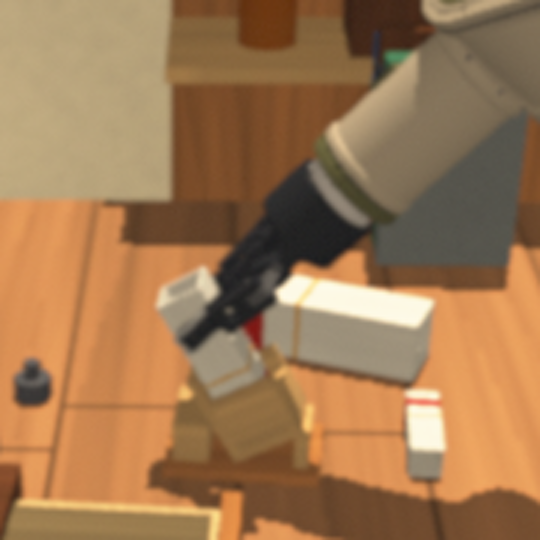

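>>> apply_moves --increments '[{"dx":-1,"dy":0,"dz":1,"roll":0,"hand":255},{"dx":-1,"dy":0,"dz":1,"roll":0,"hand":100},{"dx":-1,"dy":0,"dz":1,"roll":0,"hand":60},{"dx":-1,"dy":0,"dz":1,"roll":0,"hand":0},{"dx":-1,"dy":0,"dz":1,"roll":0,"hand":0},{"dx":-1,"dy":0,"dz":1,"roll":0,"hand":0},{"dx":-1,"dy":0,"dz":-5,"roll":0,"hand":0},{"dx":-1,"dy":0,"dz":-20,"roll":0,"hand":0},{"dx":-1,"dy":0,"dz":-45,"roll":0,"hand":0},{"dx":-1,"dy":0,"dz":-75,"roll":0,"hand":0}]'

```text
time_s: 23.9
position: [0.3437, -0.2445, 0.292]
tool_rot: [2.91, -0.137, 1.154]
force: [-0.1, -0.2, 0.9]
finger_gap: 1.004
```

```bash
python3 - <<'E'
from h import *
tl()
snap("side","s10.png",(240,60,420,240),3); snap("top","t10.png",(180,120,380,320),3)
E
```

```text
t 23.9 q [-1.    -0.601  2.411  0.735  0.971  0.349] p [ 0.3437 -0.2445  0.292 ] 
M [[0.725, -0.085, 0.684], [-0.078, -0.996, -0.04], [0.684, -0.024, -0.729]] F [-0.1 -0.2  0.9] gap 1.004 grasp [ 0.4497 -0.2507  0.1791]
tilt 43.2 az -3.4
```

View pics/s10.png

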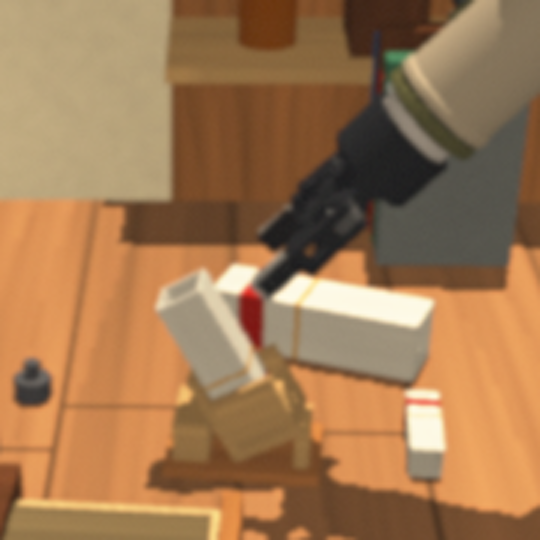

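View pics/t10.png

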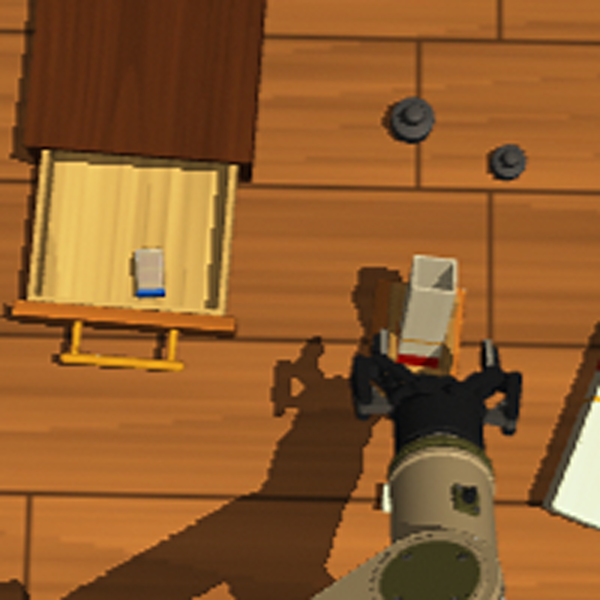

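```bash
python3 - <<'E'
from h import *
from sim import *
s,M=st();q0=s['joint_pos'];p0,T0=fk(q0)
for P in([.34,-.245,.34],[.4,-.1,.35],[.4,.15,.4],[.45,0,.45],[.3,-.45,.4],[.55,-.1,.45]):
  for sg in(-1,1):
    q=q0
    P=np.array(P); n=int(np.ceil(np.linalg.norm(P-p0)/.04)); 
    d=T0.T@(P-p0)*1000; 
    print(P,sg,n)
    tot=0
    for k in range(5):
        if k==0: rows=[(*(d*min(1,i/max(n,1))),sg*.15*i) for i in range(1,11)]
        elif k==1 and n>10:
            p,T=fk(q); dd=T.T@(P-p)*1000; rows=[(*(dd*min(1,i/5)),sg*.15*i) for i in range(1,11)]
        else: rows=[(0,0,0,sg*.15*i) for i in range(1,11)]
        q=call(q,rows,.6); p,T=fk(q); z=T[:,2]
        if k>0: print("   ",k,q.round(2),p.round(3),"z",z.round(2))
E
```

```text
t 24.0 q [-1.002 -0.607  2.409  0.736  0.971  0.349] p [ 0.3438 -0.246   0.2958] 
M [[0.721, -0.087, 0.687], [-0.075, -0.996, -0.047], [0.688, -0.018, -0.725]] F [ 0.2 -1.4  0.4] gap 1.001 grasp [ 0.4503 -0.2533  0.1834]
[ 0.34  -0.245  0.34 ] -1 2
    1 [-1.01 -0.67  2.36  0.69  1.06 -2.57] [ 0.34  -0.245  0.34 ] z [ 0.69 -0.05 -0.73]
    2 [-0.34 -0.82  2.43 -0.03  0.79 -2.66] [ 0.401 -0.092  0.347] z [ 0.63 -0.25 -0.73]
    3 [ 0.07 -0.46  2.44 -0.98  0.57 -2.66] [0.445 0.    0.256] z [ 0.68 -0.4  -0.61]
    4 [ 0.63  0.02  2.39 -1.34  0.94 -2.66] [0.364 0.146 0.127] z [ 0.67 -0.49 -0.56]
[ 0.34  -0.245  0.34 ] 1 2
    1 [-1.24 -0.42  2.4   1.    1.04  2.66] [ 0.303 -0.301  0.254] z [ 0.77 -0.02 -0.63]
    2 [-1.26  0.21  2.46  1.76  0.88  2.66] [ 0.295 -0.278  0.063] z [ 0.85 -0.17 -0.5 ]
    3 [-1.77  0.94  2.5   1.87  1.19  2.66] [ 0.195 -0.145 -0.061] z [ 0.84 -0.32 -0.44]
    4 [-2.96  1.53  2.5   1.57  0.56  2.66] [ 0.249 -0.109 -0.072] z [ 0.74 -0.4  -0.53]
[ 0.4  -0.1   0.35] -1 5
    1 [-0.51 -0.82  2.43  0.4   0.87 -2.  ] [ 0.4  -0.1   0.35] z [ 0.69 -0.05 -0.73]
    2 [
[... 2925 characters left out ...]
0.25  0.82 -1.77] [ 0.55 -0.1   0.45] z [ 0.69 -0.05 -0.73]
    2 [-0.12 -0.33  1.95 -0.14  0.76 -2.66] [ 0.561 -0.034  0.443] z [ 0.68 -0.18 -0.71]
    3 [ 0.11 -0.2   2.1  -1.09  0.52 -2.66] [0.573 0.032 0.349] z [ 0.79 -0.35 -0.49]
    4 [ 0.46  0.04  2.1  -1.34  0.85 -2.66] [0.516 0.16  0.239] z [ 0.74 -0.45 -0.5 ]
[ 0.55 -0.1   0.45] 1 8
    1 [-0.59 -0.28  2.12  0.99  0.68  2.66] [ 0.534 -0.173  0.36 ] z [ 0.84  0.07 -0.54]
    2 [-0.44 -0.07  2.23  2.13  0.4   2.66] [ 0.559 -0.14   0.256] z [ 0.93 -0.08 -0.35]
    3 [-0.25 -0.13  2.22  3.5   0.11  2.66] [ 0.567 -0.098  0.274] z [ 0.87 -0.26 -0.41]
    4 [-0.32 -0.18  2.22  4.48  0.    2.66] [ 0.554 -0.13   0.286] z [ 0.84 -0.28 -0.46]
```

```bash
python3 - <<'E'
from h import *
from sim import *
s=env.sense();q0=s['joint_pos'];p0,T0=fk(q0)
for P in([.2,-.5,.42],[.1,-.5,.42],[0,-.5,.42],[-.15,-.5,.42]):
    q=q0;P=np.array(P); n=int(np.ceil(np.linalg.norm(P-p0)/.04)); 
    d=T0.T@(P-p0)*1000; 
    print(P,n,d.round())
    for k in range(6):
        p,T=fk(q)
        if k<2: d=T.T@(P-p)*1000;nn=max(1,n-10*k); rows=[(*(d*min(1,i/nn)),-.15*i) for i in range(1,11)]
        else: rows=[(0,0,0,-.15*i) for i in range(1,11)]
        q=call(q,rows,.6); p,T=fk(q); z=T[:,2]
        if k>=0: print("   ",k,q.round(2),p.round(3),"z",z.round(2))
E
```

```text
[ 0.2  -0.5   0.42] 8 [   2.  264. -177.]
    0 [-1.53 -0.13  1.82  0.77  1.42 -1.48] [ 0.2  -0.5   0.42] z [ 0.69 -0.05 -0.73]
    1 [-1.41 -0.17  1.77  0.69  1.39 -2.66] [ 0.249 -0.485  0.459] z [ 0.64 -0.06 -0.76]
    2 [-0.9  -0.32  1.77  0.22  1.16 -2.66] [ 0.405 -0.363  0.51 ] z [ 0.47 -0.27 -0.84]
    3 [-0.37 -0.33  1.91 -0.46  0.98 -2.66] [ 0.494 -0.213  0.458] z [ 0.38 -0.54 -0.75]
    4 [-0.13 -0.15  2.1  -1.2   0.79 -2.66] [ 0.527 -0.145  0.322] z [ 0.46 -0.73 -0.5 ]
    5 [ 0.26  0.2   2.15 -1.34  1.11 -2.66] [0.471 0.009 0.158] z [ 0.4  -0.79 -0.46]
[ 0.1  -0.5   0.42] 10 [ -70.  272. -246.]
    0 [-1.74 -0.15  1.83  0.76  1.56 -1.62] [ 0.1  -0.5   0.42] z [ 0.69 -0.05 -0.73]
    1 [-1.58 -0.2   1.77  0.69  1.52 -2.66] [ 0.17  -0.49   0.472] z [ 0.64 -0.06 -0.77]
    2 [-1.04 -0.36  1.74  0.32  1.31 -2.66] [ 0.351 -0.379  0.543] z [ 0.48 -0.21 -0.85]
    3 [-0.42 -0.42  1.86 -0.29  1.14 -2.66] [ 0.463 -0.207  0.514] z [ 0.38 -0.46 -0.8 ]
    4 [ 0.01 -0.29  2.04 -0.91  1.03 -2.66] [ 0.506 -0.073  0.391] z [ 0.41 -0.68 -0.61]
    5 [ 0.27  0.05  2.17 -1.34  1.05 -2.66] [
[... 491 characters left out ...]
 -0.071  0.51 ] z [ 0.38 -0.57 -0.73]
    5 [ 0.28 -0.17  2.08 -1.13  1.14 -2.66] [0.499 0.038 0.343] z [ 0.48 -0.71 -0.51]
[-0.15 -0.5   0.42] 15 [-250.  294. -417.]
    0 [-1.97 -0.32  2.06  0.71  1.68 -1.8 ] [ 0.014 -0.415  0.378] z [ 0.69 -0.05 -0.73]
    1 [-1.99  0.03  1.49  0.72  1.85 -2.66] [-0.058 -0.547  0.511] z [ 0.67 -0.04 -0.74]
    2 [-1.71  0.19  0.98  0.8   1.97 -2.66] [ 0.095 -0.602  0.699] z [ 0.67  0.01 -0.74]
    3 [-1.64  0.67  0.02  1.28  2.33 -2.66] [ 0.141 -0.587  0.868] z [ 0.71  0.23 -0.66]
    4 [-1.67  0.62  0.02  1.92  2.48 -2.66] [ 0.112 -0.487  0.928] z [ 0.64  0.58 -0.51]
    5 [-1.71  0.6   0.02  2.72  2.65 -2.66] [ 0.029 -0.427  0.946] z [ 0.31  0.83 -0.46]
```

```bash
python3 - <<'E'
from h import *
from sim import *
s=env.sense();q0=s['joint_pos'];p0,T0=fk(q0)
for y,zz in((-.06,.06),(.02,.06),(.11,.06),(.14,.06)):
    out=[]
    q=q0
    for x in np.arange(.66,.44,-.01):
        P=np.array([x,y,zz])-.173*T0[:,2]
        q=ik(q,P,T0); e=np.linalg.norm(fk(q)[0]-P)+abs(fk(q)[1]-T0).max()
        out.append((round(x,2),round(e,3),q.round(2).tolist()))
    ok=[o for o in out if o[1]<.003]; print(y,ok[-1])
im=cv2.imread("pics/t10.png")
for n,c,z in(("tube",(148,270),.03),("Rwall in",(215,300),.073),("Rwall out",(232,300),.073),("Lwall in",(42,290),.073),("Lwall out",(30,290),.073),("Rw back in",(222,165),.073),("Rw back out",(238,165),.073),("cabR",(250,163),.095),("cabL",(25,147),.095),("panelR",(235,318),.082),("panelL",(8,303),.082)):
    print(n,onz("top",c[0]/3+180,c[1]/3+120,z).round(4))
E
```

```text
-0.06 (np.float64(0.56), np.float64(0.0), [-0.3, -0.37, 2.48, 0.53, 0.33, 0.92])
0.02 (np.float64(0.56), np.float64(0.0), [-0.05, -0.37, 2.48, -0.05, 0.27, 1.66])
0.11 (np.float64(0.53), np.float64(0.0), [0.25, -0.39, 2.5, -0.64, 0.37, 2.44])
0.14 (np.float64(0.52), np.float64(0.0), [0.36, -0.37, 2.48, -0.76, 0.43, 2.63])
tube [0.5339 0.0162 0.03  ]
Rwall in [ 0.5001 -0.0524  0.073 ]
Rwall out [ 0.5004 -0.0688  0.073 ]
Lwall in [0.5066 0.1148 0.073 ]
Lwall out [0.5063 0.1264 0.073 ]
Rw back in [ 0.6329 -0.0562  0.073 ]
Rw back out [ 0.6332 -0.0718  0.073 ]
cabR [ 0.631  -0.0837  0.095 ]
cabL [0.6424 0.1335 0.095 ]
panelR [ 0.482  -0.0723  0.082 ]
panelL [0.4923 0.1456 0.082 ]
```

>>> apply_moves --increments '[{"dx":12,"dy":0,"dz":-14,"roll":0,"hand":0},{"dx":30,"dy":-6,"dz":-34,"roll":0,"hand":0},{"dx":34,"dy":-25,"dz":-34,"roll":0,"hand":0},{"dx":36,"dy":-55,"dz":-28,"roll":0,"hand":0},{"dx":39,"dy":-95,"dz":-21,"roll":0,"hand":0},{"dx":42,"dy":-135,"dz":-14,"roll":0,"hand":0},{"dx":45,"dy":-175,"dz":-7,"roll":0,"hand":0},{"dx":48,"dy":-215,"dz":0,"roll":0,"hand":0},{"dx":50,"dy":-255,"dz":6,"roll":0,"hand":0},{"dx":52,"dy":-295,"dz":12,"roll":0,"hand":0}]'

```text
time_s: 25.0
position: [0.4154, 0.0464, 0.3256]
tool_rot: [2.907, -0.135, 1.159]
force: [0.3, -2.2, 0.2]
finger_gap: 1.002
```

```bash
cat > tip.py <<'E'
from h import *
import sys
s,M=tl(); tip=s['position']+.173*M[:,2]; print("tip",tip.round(4))
a=np.array(eval(sys.argv[1])) if len(sys.argv)>1 else None
if a is not None:
    for t in a.reshape(-1,3): print(t,"tool",(M.T@(t-tip)*1000).round(1))
E
python3 tip.py "[[.548,.118,.12],[.548,.118,.06]]"; python3 - <<'E'
from h import *
snap("side","s11.png"); snap("top","t11.png")
a=cv2.imread("pics/s11.png");b=cv2.imread("pics/t11.png");cv2.imwrite("pics/c11.png",np.hstack([a[60:360,140:500],b[80:380,150:510]]))
E
```

```text
t 25.0 q [ 0.01  -0.782  2.451 -0.073  0.717  1.71 ] p [0.4154 0.0464 0.3256] 
M [[0.723, -0.084, 0.686], [-0.077, -0.996, -0.04], [0.687, -0.023, -0.726]] F [ 0.3 -2.2  0.2] gap 1.002 grasp [0.5218 0.0401 0.2131]
tilt 43.4 az -3.4
tip [0.5342 0.0394 0.2   ]
[0.548 0.118 0.12 ] tool [-51.  -77.6  64.4]
[0.548 0.118 0.06 ] tool [-92.2 -76.2 108. ]
```

View pics/c11.png

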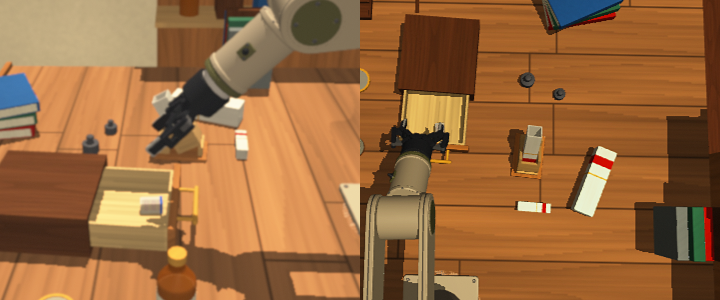

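>>> apply_moves --increments '[{"dx":-8,"dy":-13,"dz":11,"roll":0,"hand":0},{"dx":-19,"dy":-32,"dz":29,"roll":0,"hand":0},{"dx":-32,"dy":-54,"dz":48,"roll":0,"hand":0},{"dx":-41,"dy":-70,"dz":62,"roll":0,"hand":0},{"dx":-46,"dy":-78,"dz":69,"roll":0,"hand":0},{"dx":-46,"dy":-78,"dz":69,"roll":0,"hand":0},{"dx":-55,"dy":-78,"dz":79,"roll":0,"hand":0},{"dx":-66,"dy":-78,"dz":91,"roll":0,"hand":0},{"dx":-77,"dy":-77,"dz":102,"roll":0,"hand":0},{"dx":-80,"dy":-77,"dz":106,"roll":0,"hand":0}]'

```text
time_s: 26.1
position: [0.4361, 0.1215, 0.1942]
tool_rot: [2.907, -0.139, 1.151]
force: [-0.3, 0.2, -0.2]
finger_gap: 1.002
```

```bash
python3 tip.py "[[.555,.118,.062]]"; python3 - <<'E'
from h import *
snap("side","s12.png"); snap("top","t12.png")
a=cv2.imread("pics/s12.png");b=cv2.imread("pics/t12.png");cv2.imwrite("pics/c12.png",np.hstack([cv2.resize(a[150:350,140:400],(520,400)),cv2.resize(b[120:260,170:270],(280,400))]))
E
```

```text
t 26.1 q [ 0.247 -0.324  2.428 -0.613  0.372  2.413] p [0.4361 0.1215 0.1942] 
M [[0.725, -0.087, 0.683], [-0.078, -0.996, -0.044], [0.684, -0.022, -0.729]] F [-0.3  0.2 -0.2] gap 1.002 grasp [0.5419 0.1147 0.0812]
tilt 43.2 az -3.6
tip [0.5542 0.114  0.0681]
[0.555 0.118 0.062] tool [-3.9 -4.   4.8]
```

View pics/c12.png

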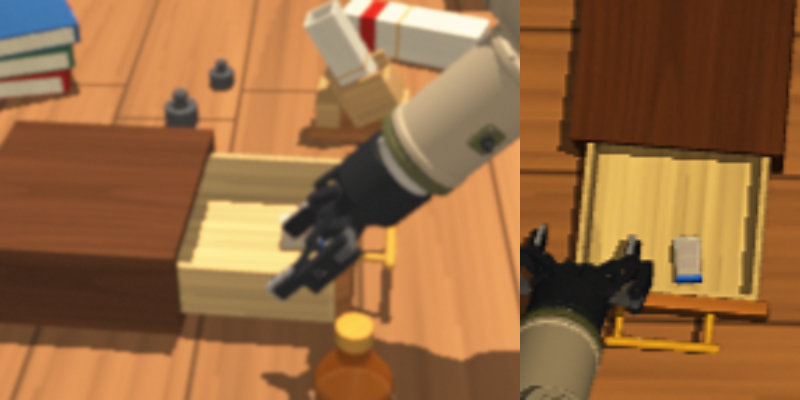

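>>> apply_moves --increments '[{"dx":-2,"dy":-3,"dz":3,"roll":0,"hand":0},{"dx":-2,"dy":-3,"dz":3,"roll":0,"hand":100},{"dx":-2,"dy":-3,"dz":3,"roll":0,"hand":180},{"dx":-2,"dy":-3,"dz":3,"roll":0,"hand":220},{"dx":-2,"dy":-3,"dz":3,"roll":0,"hand":230},{"dx":-2,"dy":-3,"dz":3,"roll":0,"hand":240},{"dx":-2,"dy":-3,"dz":3,"roll":0,"hand":240},{"dx":-2,"dy":-3,"dz":3,"roll":0,"hand":240},{"dx":-2,"dy":-3,"dz":3,"roll":0,"hand":240},{"dx":-2,"dy":-3,"dz":3,"roll":0,"hand":240}]'

```text
time_s: 27.2
position: [0.4376, 0.1279, 0.1925]
tool_rot: [2.911, -0.133, 1.161]
force: [2.1, 17.1, -5.5]
finger_gap: 0.064
```

```bash
python3 tip.py "[[.625,.1094,.0645]]"; python3 - <<'E'
from h import *
from sim import *
s=env.sense(); M=R.from_rotvec(s["tool_rot"]).as_matrix(); print("70mm along cab x:",(M.T@np.array([.9985,-.054,0])*70).round(1))
E
```

```text
t 27.2 q [ 0.261 -0.307  2.421 -0.641  0.362  2.45 ] p [0.4376 0.1279 0.1925] 
M [[0.722, -0.08, 0.687], [-0.077, -0.996, -0.036], [0.687, -0.027, -0.726]] F [ 2.1 17.1 -5.5] gap 0.064 grasp [0.544  0.1223 0.0799]
tilt 43.4 az -3.0
tip [0.5564 0.1217 0.0669]
[0.625  0.1094 0.0645] tool [48.9  6.8 49.3]
70mm along cab x: [50.8 -1.8 48.1]
```

>>> apply_moves --increments '[{"dx":2,"dy":-2,"dz":2,"roll":0,"hand":240},{"dx":6,"dy":-4,"dz":6,"roll":0,"hand":240},{"dx":12,"dy":-4,"dz":11,"roll":0,"hand":240},{"dx":19,"dy":-5,"dz":18,"roll":0,"hand":240},{"dx":27,"dy":-5,"dz":25,"roll":0,"hand":240},{"dx":34,"dy":-5,"dz":32,"roll":0,"hand":240},{"dx":40,"dy":-5,"dz":38,"roll":0,"hand":240},{"dx":45,"dy":-5,"dz":42,"roll":0,"hand":240},{"dx":47,"dy":-6,"dz":45,"roll":0,"hand":240},{"dx":47,"dy":-6,"dz":45,"roll":0,"hand":240}]'

```text
time_s: 28.2
position: [0.5039, 0.1256, 0.1925]
tool_rot: [2.906, -0.139, 1.157]
force: [0.3, -6.1, 6.0]
finger_gap: 0.064
```

```bash
python3 tip.py; python3 - <<'E'
from h import *
snap("side","s13.png"); snap("top","t13.png")
a=cv2.imread("pics/s13.png");b=cv2.imread("pics/t13.png");cv2.imwrite("pics/c13.png",np.hstack([cv2.resize(a[150:350,140:400],(520,400)),cv2.resize(b[120:260,170:270],(280,400))]))
E
```

```text
t 28.2 q [ 0.215 -0.101  2.249 -0.649  0.317  2.432] p [0.5039 0.1256 0.1925] 
M [[0.723, -0.086, 0.685], [-0.078, -0.996, -0.043], [0.686, -0.022, -0.727]] F [ 0.3 -6.1  6. ] gap 0.064 grasp [0.6102 0.119  0.0798]
tilt 43.4 az -3.6
tip [0.6225 0.1182 0.0668]
```

View pics/c13.png

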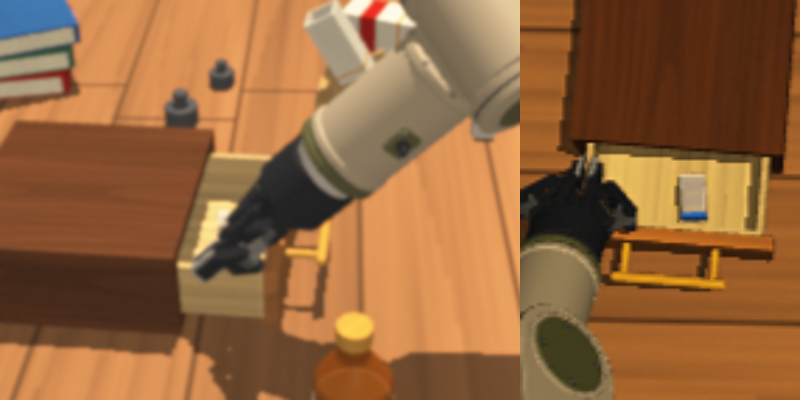

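>>> apply_moves --increments '[{"dx":0,"dy":0,"dz":0,"roll":0,"hand":100},{"dx":0,"dy":0,"dz":0,"roll":0,"hand":100},{"dx":0,"dy":0,"dz":0,"roll":0,"hand":100},{"dx":4,"dy":0,"dz":-10,"roll":0,"hand":100},{"dx":14,"dy":-1,"dz":-25,"roll":0,"hand":100},{"dx":26,"dy":-2,"dz":-42,"roll":0,"hand":100},{"dx":20,"dy":-5,"dz":-60,"roll":0,"hand":150},{"dx":4,"dy":-8,"dz":-80,"roll":0,"hand":255},{"dx":-15,"dy":-11,"dz":-97,"roll":0,"hand":255},{"dx":-28,"dy":-13,"dz":-106,"roll":0,"hand":255}]'

```text
time_s: 29.3
position: [0.4098, 0.146, 0.2497]
tool_rot: [2.908, -0.137, 1.155]
force: [-0.6, -0.4, 0.6]
finger_gap: 0.001
```

```bash
python3 tip.py "[[.528,.138,.06],[.54,.138,.06]]"; python3 - <<'E'
from h import *
from sim import *
s=env.sense();M=R.from_rotvec(s["tool_rot"]).as_matrix();q=s['joint_pos']
for t in([.528,.138,.06],[.535,.138,.06],[.535,.135,.064]):
    P=np.array(t)-.173*M[:,2]; qq=ik(q,P,M); print(t,qq.round(2),np.linalg.norm(fk(qq)[0]-P).round(4))
snap("side","s14.png"); snap("top","t14.png")
a=cv2.imread("pics/s14.png");b=cv2.imread("pics/t14.png");cv2.imwrite("pics/c14.png",np.hstack([cv2.resize(a[150:350,140:400],(520,400)),cv2.resize(b[120:260,170:270],(280,400))]))
E
```

```text
t 29.3 q [ 0.343 -0.521  2.445 -0.525  0.567  2.361] p [0.4098 0.146  0.2497] 
M [[0.724, -0.085, 0.685], [-0.078, -0.996, -0.041], [0.685, -0.023, -0.728]] F [-0.6 -0.4  0.6] gap 0.001 grasp [0.5159 0.1396 0.1369]
tilt 43.3 az -3.5
tip [0.5282 0.1388 0.1238]
[0.528 0.138 0.06 ] tool [-43.8   2.3  46.3]
[0.54  0.138 0.06 ] tool [-35.1   1.3  54.5]
[0.528, 0.138, 0.06] [ 0.34 -0.35  2.47 -0.73  0.41  2.59] 0.0
[0.535, 0.138, 0.06] [ 0.33 -0.33  2.45 -0.73  0.4   2.59] 0.0
[0.535, 0.135, 0.064] [ 0.32 -0.34  2.45 -0.7   0.41  2.55] 0.0
```

View pics/c14.png

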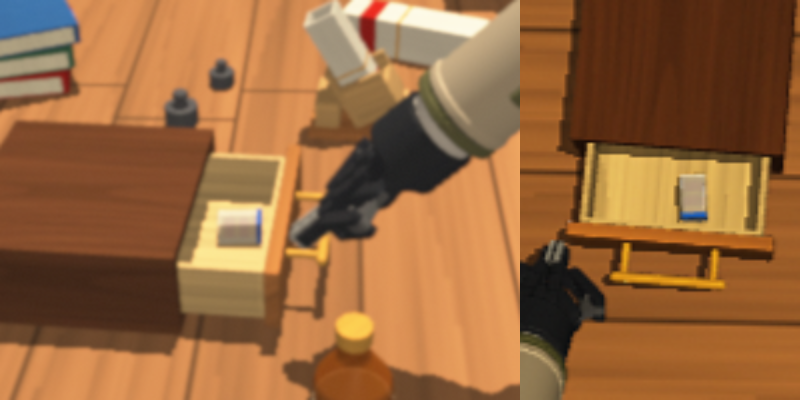

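>>> apply_moves --increments '[{"dx":-8,"dy":5,"dz":9,"roll":0,"hand":255},{"dx":-20,"dy":10,"dz":22,"roll":0,"hand":255},{"dx":-32,"dy":13,"dz":37,"roll":0,"hand":255},{"dx":-40,"dy":13,"dz":47,"roll":0,"hand":255},{"dx":-40,"dy":13,"dz":47,"roll":0,"hand":255},{"dx":-36,"dy":13,"dz":51,"roll":0,"hand":255},{"dx":-31,"dy":13,"dz":56,"roll":0,"hand":255},{"dx":-24,"dy":12,"dz":62,"roll":0,"hand":255},{"dx":-17,"dy":12,"dz":69,"roll":0,"hand":255},{"dx":-10,"dy":12,"dz":75,"roll":0,"hand":255}]'

```text
time_s: 30.4
position: [0.4556, 0.1315, 0.1892]
tool_rot: [2.907, -0.137, 1.158]
force: [-1.7, 0.8, -0.8]
finger_gap: 0.004
```

```bash
python3 tip.py "[[.61,.122,.063]]"; python3 - <<'E'
from h import *
snap("side","s15.png"); snap("top","t15.png")
a=cv2.imread("pics/s15.png");b=cv2.imread("pics/t15.png");cv2.imwrite("pics/c15.png",np.hstack([cv2.resize(a[150:350,140:400],(520,400)),cv2.resize(b[120:260,170:270],(280,400))]))
E
```

```text
t 30.4 q [ 0.261 -0.231  2.369 -0.689  0.347  2.501] p [0.4556 0.1315 0.1892] 
M [[0.723, -0.085, 0.686], [-0.078, -0.996, -0.041], [0.687, -0.024, -0.727]] F [-1.7  0.8 -0.8] gap 0.004 grasp [0.5619 0.1251 0.0766]
tilt 43.4 az -3.4
tip [0.5742 0.1244 0.0635]
[0.61  0.122 0.063] tool [25.7 -0.6 25. ]
```

View pics/c15.png

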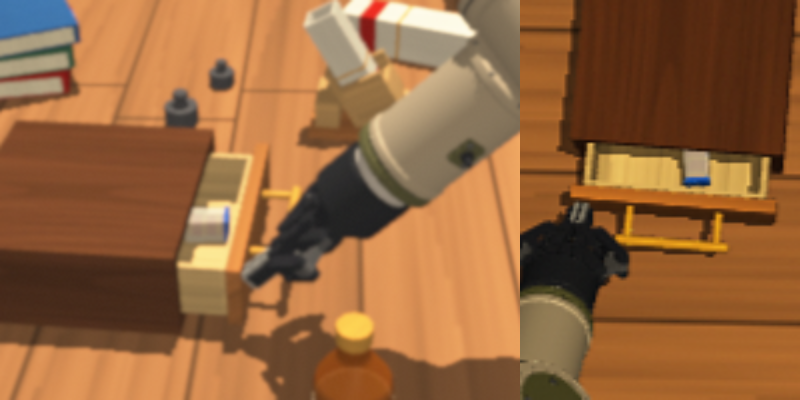

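>>> apply_moves --increments '[{"dx":5,"dy":0,"dz":5,"roll":0,"hand":255},{"dx":10,"dy":0,"dz":10,"roll":0,"hand":255},{"dx":15,"dy":-0.5,"dz":14,"roll":0,"hand":255},{"dx":19,"dy":-0.5,"dz":18,"roll":0,"hand":255},{"dx":22,"dy":-1,"dz":21,"roll":0,"hand":255},{"dx":23,"dy":-1,"dz":22,"roll":0,"hand":255},{"dx":24,"dy":-1,"dz":23,"roll":0,"hand":255},{"dx":24,"dy":-1,"dz":23,"roll":0,"hand":255},{"dx":24,"dy":-1,"dz":23,"roll":0,"hand":255},{"dx":24,"dy":-1,"dz":23,"roll":0,"hand":255}]'

```text
time_s: 31.5
position: [0.4874, 0.1296, 0.1881]
tool_rot: [2.907, -0.137, 1.156]
force: [-0.0, -0.4, -0.0]
finger_gap: 0.003
```

```bash
python3 tip.py; python3 - <<'E'
from h import *
snap("side","s16.png"); snap("top","t16.png")
a=cv2.imread("pics/s16.png");b=cv2.imread("pics/t16.png");cv2.imwrite("pics/c16.png",np.hstack([cv2.resize(a[150:350,140:400],(520,400)),cv2.resize(b[120:260,170:270],(280,400))]))
E
```

```text
t 31.5 q [ 0.234 -0.134  2.289 -0.684  0.321  2.48 ] p [0.4874 0.1296 0.1881] 
M [[0.724, -0.085, 0.685], [-0.078, -0.996, -0.042], [0.686, -0.023, -0.727]] F [-0.  -0.4 -0. ] gap 0.003 grasp [0.5935 0.1232 0.0753]
tilt 43.3 az -3.5
tip [0.6059 0.1224 0.0623]
```

View pics/c16.png

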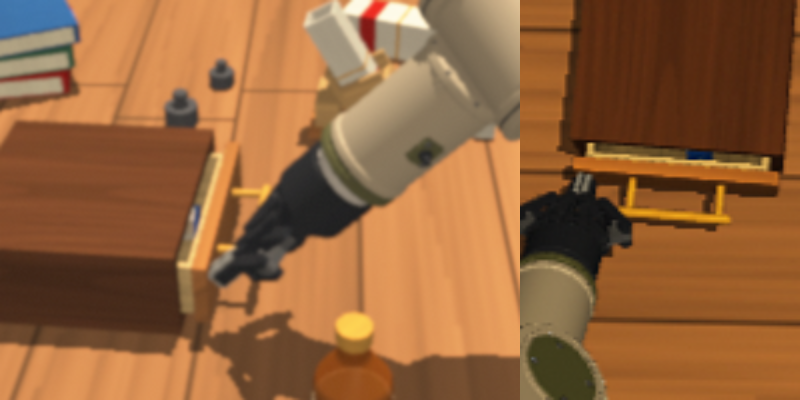

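>>> apply_moves --increments '[{"dx":1,"dy":0,"dz":1,"roll":0,"hand":255},{"dx":2,"dy":0,"dz":2,"roll":0,"hand":255},{"dx":3,"dy":0,"dz":3,"roll":0,"hand":255},{"dx":4,"dy":0,"dz":4,"roll":0,"hand":255},{"dx":5,"dy":0,"dz":5,"roll":0,"hand":255},{"dx":6,"dy":0,"dz":6,"roll":0,"hand":255},{"dx":7,"dy":0,"dz":6.5,"roll":0,"hand":255},{"dx":7.7,"dy":0,"dz":7.3,"roll":0,"hand":255},{"dx":8.4,"dy":0,"dz":8,"roll":0,"hand":255},{"dx":8.7,"dy":0,"dz":8.2,"roll":0,"hand":255}]'

```text
time_s: 32.6
position: [0.4994, 0.1285, 0.1879]
tool_rot: [2.907, -0.137, 1.155]
force: [-1.0, -0.2, 0.1]
finger_gap: 0.002
```

```bash
python3 tip.py; python3 - <<'E'
from h import *
snap("side","s17.png"); snap("top","t17.png")
a=cv2.imread("pics/s17.png");b=cv2.imread("pics/t17.png");cv2.imwrite("pics/c17.png",np.hstack([cv2.resize(a[150:350,140:400],(520,400)),cv2.resize(b[120:260,170:270],(280,400))]))
E
```

```text
t 32.6 q [ 0.224 -0.1    2.259 -0.676  0.314  2.466] p [0.4994 0.1285 0.1879] 
M [[0.724, -0.085, 0.685], [-0.078, -0.996, -0.042], [0.686, -0.023, -0.728]] F [-1.  -0.2  0.1] gap 0.002 grasp [0.6055 0.122  0.0752]
tilt 43.3 az -3.5
tip [0.6178 0.1213 0.0621]
```

View pics/c17.png

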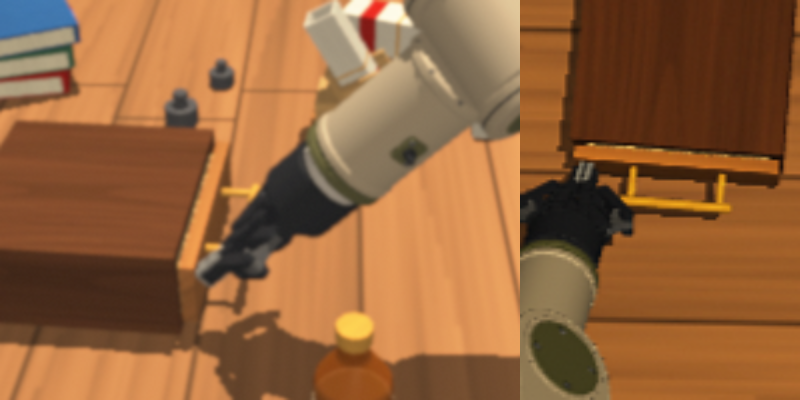

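Still a few mm open and only 1 N of resistance. I'll push slowly until it reaches the stop.

>>> apply_moves --increments '[{"dx":0.5,"dy":0,"dz":0.5,"roll":0,"hand":255},{"dx":1,"dy":0,"dz":1,"roll":0,"hand":255},{"dx":1.5,"dy":0,"dz":1.5,"roll":0,"hand":255},{"dx":2,"dy":0,"dz":2,"roll":0,"hand":255},{"dx":2.5,"dy":0,"dz":2.5,"roll":0,"hand":255},{"dx":3,"dy":0,"dz":3,"roll":0,"hand":255},{"dx":3.3,"dy":0,"dz":3.3,"roll":0,"hand":255},{"dx":3.6,"dy":0,"dz":3.6,"roll":0,"hand":255},{"dx":3.6,"dy":0,"dz":3.6,"roll":0,"hand":255},{"dx":3.6,"dy":0,"dz":3.6,"roll":0,"hand":255}]'

```text
time_s: 33.7
position: [0.5028, 0.1285, 0.1875]
tool_rot: [2.908, -0.137, 1.152]
force: [-46.5, 1.9, 32.3]
finger_gap: -0.002
```

```bash
python3 tip.py; python3 - <<'E'
from h import *
snap("top","t18.png",(170,150,290,230),6)
E
```

```text
t 33.7 q [ 0.222 -0.089  2.249 -0.673  0.313  2.461] p [0.5028 0.1285 0.1875] 
M [[0.725, -0.085, 0.683], [-0.077, -0.996, -0.042], [0.684, -0.022, -0.729]] F [-46.5   1.9  32.3] gap -0.002 grasp [0.6087 0.122  0.0745]
tilt 43.2 az -3.5
tip [0.621  0.1212 0.0614]
```

View pics/t18.png

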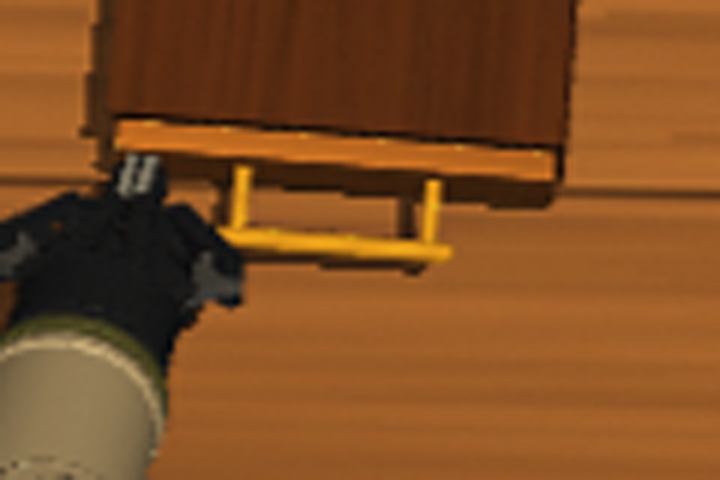

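Drawer is against its stop. Backing off and up.

>>> apply_moves --increments '[{"dx":-4,"dy":0,"dz":-4,"roll":0,"hand":255},{"dx":-9,"dy":0,"dz":-12,"roll":0,"hand":255},{"dx":-9,"dy":1,"dz":-25,"roll":0,"hand":255},{"dx":-4,"dy":2,"dz":-45,"roll":0,"hand":255},{"dx":2,"dy":3,"dz":-65,"roll":0,"hand":255},{"dx":10,"dy":3,"dz":-85,"roll":0,"hand":255},{"dx":16,"dy":3,"dz":-100,"roll":0,"hand":255},{"dx":20,"dy":3,"dz":-108,"roll":0,"hand":255},{"dx":20,"dy":3,"dz":-108,"roll":0,"hand":255},{"dx":20,"dy":3,"dz":-108,"roll":0,"hand":255}]'

```text
time_s: 34.75
position: [0.4448, 0.128, 0.2798]
tool_rot: [2.907, -0.138, 1.156]
force: [0.3, -0.3, -0.5]
finger_gap: -0.003
```

```bash
python3 tip.py; python3 - <<'E'
from h import *
snap("side","s19.png"); snap("top","t19.png")
a=cv2.imread("pics/s19.png");b=cv2.imread("pics/t19.png");cv2.imwrite("pics/c19.png",np.hstack([a[60:420,60:420],b[60:420,100:460]]))
E
```

```text
t 34.75 q [ 0.259 -0.481  2.359 -0.41   0.572  2.192] p [0.4448 0.128  0.2798] 
M [[0.724, -0.085, 0.685], [-0.078, -0.996, -0.042], [0.686, -0.023, -0.728]] F [ 0.3 -0.3 -0.5] gap -0.003 grasp [0.5509 0.1216 0.167 ]
tilt 43.3 az -3.5
tip [0.5632 0.1208 0.1539]
```

View pics/c19.png

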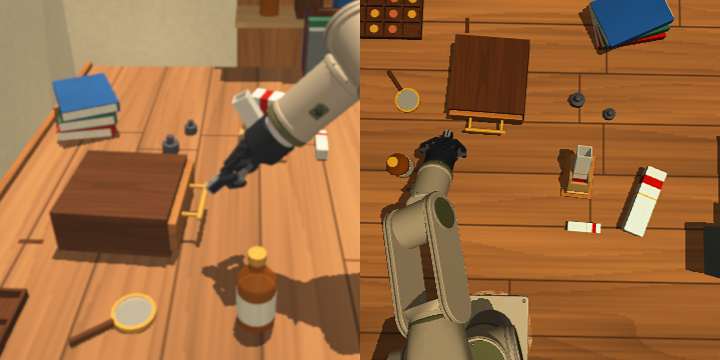

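```bash
python3 - <<'E'
from h import *
a=cv2.imread("pics/top0.png");b=cv2.imread("pics/t19.png")
def c(im,box): x0,y0,x1,y1=box; return cv2.resize(im[y0:y1,x0:x1],None,fx=4,fy=4,interpolation=2)
r=np.hstack([c(a,(300,140,370,260)),c(b,(300,140,370,260)),c(b,(180,90,250,210))[:480]]);cv2.imwrite("pics/cmp.png",r[:, :800])
def cent(im,box):
    x0,y0,x1,y1=box;g=cv2.cvtColor(im[y0:y1,x0:x1],6);g=cv2.GaussianBlur(g,(3,3),0);return g
for n,bx in(("wa",(305,148,330,172)),("wb",(338,165,360,185)),("mag",(130,140,165,175)),("tin",(305,200,340,260))):
    s=cv2.phaseCorrelate(cent(a,bx).astype(np.float32),cent(b,bx).astype(np.float32));print(n,s)
E
```

```text
wa ((0.49894524529361917, 0.15639130634341036), 0.9528239115079244)
wb ((0.05407863032579385, 0.117763726625709), 0.9871319654087226)
mag ((0.021602357633565106, 0.017834651585207695), 1.0083751454029555)
tin ((-0.21430364763167375, -0.008528735491236006), 1.0005181427355165)
```

View pics/cmp.png

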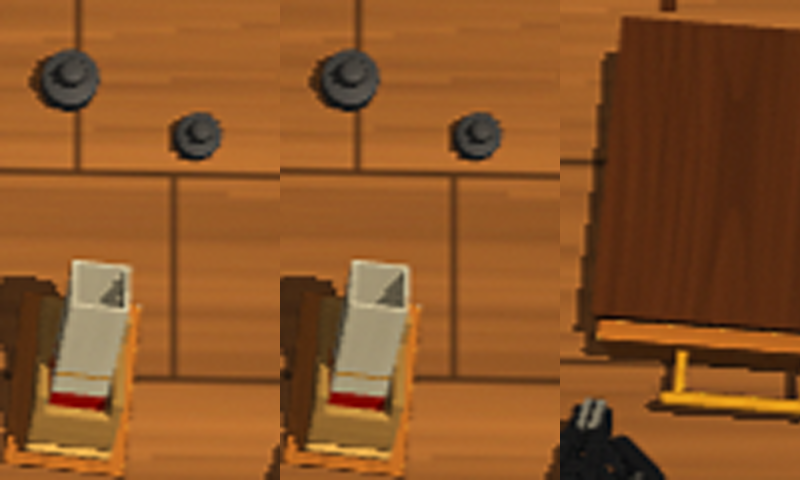

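The tin is back within a pixel of where it started, the weights and magnifier haven't moved, and the drawer panel is flush with the cabinet. Handing in.

```bash
python3 -c "
from station import env
print(env.sense()['time_s']); print(env.finish_job())"
```

```text
34.85
the job is handed in; nothing more can be done
None
```

The job is handed in at 34.85 s: the coin tube is in the drawer, the drawer is shut, and the empty tin is back in the rack. `finish_job` gives no verdict, so this rests on my own checks.

**How it was done:**
- The moves offer no pitch, so I tilted the tool to about 43° by rolling it against the last joint's limit.
- I gripped the rack tin, half-rolled it over the drawer (mouth about 27° below level) until the coin tube slid out, then put the tin back.
- With that tilt the arm could not reach the front panel at first, so I dragged the drawer about 66 mm in by its left side wall, then pushed the front panel to the stop.

**Last checks:**
- **Coin tube:** it was seen lying in the drawer while the drawer was open. The load on the wrist fell from about 2.7 N to 1.5 N when it left the tin. It cannot be seen now that the drawer is shut.
- **Tin:** the top view shows it within about 0.2 px of its start.
- **Drawer:** the front panel looks flush and it hit the stop. I judged this by eye and by the force, not from a joint reading.
- **Bystanders:** the weights and magnifier moved at most 0.5 px. The bottle is still standing and never touched, but I did not measure its shift.
- **Robot:** it is clear of everything.

**One thing of note:** at the stop the fingertips pressed with about 57 N (46 N along x). That is above the 40 N limit for the arm and gripper body, but I touched only with the fingers and the wrist limit is 120 N. I can't tell whether the fingertips count under the 40 N limit.

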